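# Set printed tweezers to the gauge gap and hold

## Robot

A 7-joint arm with a two-finger parallel gripper is mounted at the origin on the work surface. World frame = base frame: x ahead of the robot, y to its left, z up, the work surface at z = 0. Lengths are in m, angles in rad, forces in N, time in s.
With the tool pointing down it reaches from about 0.4 to 0.85 m from the base axis. Payload 10.4 kg.
Tool frame: the origin (TCP) lies at the very end of the fingers, on their centre line; the grasp point (between the pads) lies 19 mm behind it; z points along the fingers, y is the direction in which the jaws open and shut (so a half turn about z gives the same grasp; the last joint's range is limited). The gripper opens to 87 mm and grips with 3 to 60 N. Pads are 19 mm wide; open, the fingers measure 117 mm over their backs; the gripper's body (75 mm by 190 mm) begins 51 mm behind the grasp point.
Start: joints at [1.216, 0.332, -0.065, 1.46, 0.022, 1.35, -0.088], TCP at [0.204, -0.591, 0.189] pointing down, gripper open.
Joint ranges: [-2.6, 2.6], [-0.5, 2.12], [-1.47, 1.34], [0.16, 2.42], [-1.27, 4.41], [0.06, 2.06], [-2.6, 2.6]. Speed limits (rad/s): [2.22, 2.22, 2.79, 2.79, 3.14, 3.14, 3.14].

## Interface

Orientations are given as a unit quaternion [x, y, z, w].
In Python, from bench import read_state, camera, close_job, recognise, masks_of gives the robot as it stands.
- The arm moves only by the tool play_rows, never from a script. Its argument "moves" is a list of rows, each a list of 3 entries, a list of its own where there are three numbers: the shift along the tool's x, y, z in cm, then the turn, a rotation vector about the tool's x, y, z in rad, then the finger opening in cm, from 0 to 8.7. In form: [[[dx, dy, dz], [ax, ay, az], jaw], ...]. A call has 1 to 8 rows; each row is the pose to reach, as a shift and turn from the pose commanded when the call began, along the tool's axes at that moment; what a row does not reach only later rows make up. A row lasts 1/8 s, in which the tool goes at most 62.5 mm and 10.7 degrees, less where a joint would pass 70% of its speed; a pose out of reach is approached as far as the arm can. A call with a gripper value outside its range is refused whole. The fingers move at their own pace and stop on an object; "grip_force" is the grip in N (left out, the last holds). Time passes only in rows, so rows that repeat a pose let the fingers close. It gives the time, the measured TCP pose, the force and the opening at its end, in the units of the state.
- read_state(): the state, without advancing time (a new reading comes with each control period).
- camera(name): name is "side" or "top" or "wrist"; returns a dict with "frame" (420x560x3 uint8, red, green, blue), "intrinsics" (3x3 intrinsics, pixels), "k1" (the pictures are not rectified: a ray, as slopes to the right and down, at radius r is drawn at 1 + k1 r^2 times it, then the intrinsics apply), "camera_from_world" (4x4, takes a point from world to camera coordinates). Camera axes: x right, y down, z forward; pixel columns grow to the right and rows downward; lengths in m; the calibration is good to about 2 mm. A picture is of the moment at which its call begins. There is no depth.
- close_job(): hands the job in, once; it reports no verdict.
Trained networks look in a picture, given as the dict that the camera call returned (one of the last four; its "shot" number tells which), for a name from the list of things; names that differ only in an ending like _2 or _b are one class to them, and where a whole thing is asked for, a point or a joint stands for the part that bears it (a point fixed in the world has none). Each returns a list of dicts, best first, with "conf" (0 to 1); they miss things now and then, are a little off and sometimes report something else, mostly with a low value. They report only what shows in the picture. A call takes as long as a camera call. They do not tell look-alikes from the thing itself.
- recognise(picture, query): "at" ([column, row] in pixels, amid what is visible of it).
- masks_of(picture, query): "region" (420x560 bool, what is visible of it) and "at" ([column, row] in pixels, amid what is visible of it).
The state is a dict: "time": time; "joint_positions": joint angles; "joint_vel": joint speeds; "joint_torque": joint torques, N m; "ee_pos": TCP position; "eef_rot": TCP orientation; "ft_force": force on the tool from outside, world axes, zero at the start; "torque": the same for the moment, N m; "width": finger opening in m.
Only numpy, scipy, OpenCV 4.12 (cv2) and the standard library are available. Lean on these libraries where they do the work, as an engineer would, in place of code of your own. Each camera call takes 0.05 s, during which the arm holds its last target.

## Task

First lock the gap gauge: turn its wing knob clockwise (seen from above) until it stops, without shifting the sliding pointer. Then pick up the sprung tweezers, bring their tips to just above the gauge's two upright pointers (1 to 5 cm above, clear of everything), and squeeze until the gap between the tips equals the gap between the pointers, to within 2 mm. Finish there while still holding the tweezers at that gap, steady in the air, and leave the other things on the bench where they are.

Things in the scene. Friction and masses are not known exactly. Their poses are not given: they have to be found in the camera images.
- knob_grip (a point): Middle of the black wing knob of the gap gauge, on its vertical axis, 64 mm above the table: a flat upright wing 44 mm long (x axis of this point), 13 mm thick (y axis), 26 mm tall (51 to 77 mm above the table), on a thin stem over a dark steel block 44 x 40 mm whose top is 38 mm above the table. Pinch it across its 13 mm and turn.
- knob (a joint): Turn of the wing knob, rad: grows clockwise seen from above, starts between 0 and 0.3, stops at 1.45 (locked; counts as locked from 1.25). It turns stiffly (0.06 N m) and stays where left.
- gauge: Gap gauge, fixed to the table: aluminium plate 90 mm (x) by 180 mm (y), 12 mm thick; origin at the centre of its underside, z up. At y = -60 mm stands a fixed steel pointer and next to it, towards +y, the like pointer of a sliding bar; the bar runs along y (17 to 27 mm above the table) into the clamp block at y = +60 mm, which carries the wing knob. Pointers are 3 mm thick upright blades whose tops are 60 mm above the table.
- mark_fixed (a point): Top of the fixed pointer, at its inner face (facing the other pointer), 60 mm above the table.
- mark_slide (a point): Top of the sliding pointer, at its inner face (facing the fixed pointer), 60 mm above the table. The distance from mark_fixed to mark_slide is the marked gap, 12 to 28 mm.
- bar (a joint): Position of the sliding bar, m: the marked gap is 0.012 plus this value. It slides with 6 N of friction; it must stay within 3 mm of where it starts.
- tweezers_pads (a point): Middle of the black sprung tweezers between their two ribbed finger pads, half-way up (13 mm over their underside); x axis towards the tips, y from the right leg to the left leg, z up. The tweezers lie flat on the table and are 187 mm long: a back block 132 mm behind this point to the tips 55 mm ahead. The pads are 30 mm long, 26 mm tall, and 43 mm apart over their outer faces when free. Pinch the pads across y and squeeze.
- tip_left (a point): Inner face of the left tip of the tweezers, 55 mm ahead of tweezers_pads, half-way up (13 mm over the underside). The left leg is one with the back.
- tip_right (a point): Inner face of the right tip. The distance from tip_left to tip_right is the tip gap: 40 mm free, 4 mm when squeezed right up. It shrinks by about 1.45 mm for each mm the pads are squeezed together.
- leg (a joint): Turn of the right leg at the back, rad: 0 free, 0.2 squeezed right up. Tip gap is about 40 mm less 180 mm times this value. The spring pushes back at the pads with about 4.5 N free, 9 N at a gap of 20 mm and 12 N right up.
- tweezers: The whole tweezers, with both legs (plain black plastic), about 50 g, balancing about 25 mm behind tweezers_pads (held loosely, the back sags); origin at the underside, 30 mm behind tweezers_pads; axes the same.
- tray: Bystander: fixed grey tray of brass nozzles, 90 x 150 mm, 28 mm tall. It and the gauge swap sides from time to time.
- jar: Bystander: small capped jar, 48 mm across, 55 mm tall; origin at the centre of its underside.
- cup: Bystander: small white printed cup, 60 mm across, 60 mm tall; origin at the centre of its underside.
- scraper: Bystander: scraper, 200 mm long, lying beyond the tweezers.
- driver: Bystander: screwdriver, 170 mm long, lying at the far side.
- steps: Bystander: white printed stepped block, 30 x 80 mm, 10 to 40 mm tall.
Things that resemble listed ones, but are neither listed nor needed, are in the scene too. Leave any orange or yellow look-alike of the tweezers alone. What is shaped like the gauge but purple is not meant.

How it is judged:
On the way, in this order (a step that is already met when the one before it is completed fails the run):
1. the wing knob is turned clockwise to its stop (value of joint knob above 1.25 rad), for 0.2 s.
2. the tweezers are picked up off the table in the fingers (height (world z) of each of tip_left, tip_right above 0.04 m and contact force between tweezers and the fingers above 1 N), for 0.2 s.
At the end, for the whole second after the job is handed in: Tweezers held still in the fingers, touching nothing else, tips 4 to 65 mm above the pointer tops and within 45 mm sideways of each; tip gap equals marked gap within 2 mm; knob at 1.25 rad or more; sliding pointer within 3 mm of its start (value of joint knob above 1.25 rad and distance of mark_slide from where it was at the start of the episode below 0.003 m and contact force between tweezers and the fingers above 1 N and contact force between tweezers and gauge below 0.05 N and velocity of joint leg between -0.05 and 0.05 rad/s and linear speed of tweezers below 0.03 m/s and z of tip_left in the frame of mark_fixed between 0.004 and 0.065 m and z of tip_right in the frame of mark_fixed between 0.004 and 0.065 m and horizontal distance between each of tip_left, tip_right and mark_fixed below 0.045 m and horizontal distance between each of tip_left, tip_right and mark_slide below 0.045 m and ((value of joint bar between -0.00101 and 1e-05 m and distance between tip_left and tip_right between 0.009 and 0.014 m) or (value of joint bar between -1e-05 and 0.00101 m and distance between tip_left and tip_right between 0.01 and 0.015 m) or (value of joint bar between 0.00099 and 0.00201 m and distance between tip_left and tip_right between 0.011 and 0.016 m) or (value of joint bar between 0.00199 and 0.00301 m and distance between tip_left and tip_right between 0.012 and 0.017 m) or (value of joint bar between 0.00299 and 0.00401 m and distance between tip_left and tip_right between 0.013 and 0.018 m) or (value of joint bar between 0.00399 and 0.00501 m and distance between tip_left and tip_right between 0.014 and 0.019 m) or (value of joint bar between 0.00499 and 0.00601 m and distance between tip_left and tip_right between 0.015 and 0.02 m) or (value of joint bar between 0.00599 and 0.00701 m and distance between tip_left and tip_right between 0.016 and 0.021 m) or (value of joint bar between 0.00699 and 0.00801 m and distance between tip_left and tip_right between 0.017 and 0.022 m) or (value of joint bar between 0.00799 and 0.00901 m and distance between tip_left and tip_right between 0.018 and 0.023 m) or (value of joint bar between 0.00899 and 0.01001 m and distance between tip_left and tip_right between 0.019 and 0.024 m) or (value of joint bar between 0.00999 and 0.01101 m and distance between tip_left and tip_right between 0.02 and 0.025 m) or (value of joint bar between 0.01099 and 0.01201 m and distance between tip_left and tip_right between 0.021 and 0.026 m) or (value of joint bar between 0.01199 and 0.01301 m and distance between tip_left and tip_right between 0.022 and 0.027 m) or (value of joint bar between 0.01299 and 0.01401 m and distance between tip_left and tip_right between 0.023 and 0.028 m) or (value of joint bar between 0.01399 and 0.01501 m and distance between tip_left and tip_right between 0.024 and 0.029 m) or (value of joint bar between 0.01499 and 0.01601 m and distance between tip_left and tip_right between 0.025 and 0.03 m) or (value of joint bar between 0.01599 and 0.01701 m and distance between tip_left and tip_right between 0.026 and 0.031 m))); the arm keeps its last pose, push and grip.
It fails at once if the sliding pointer is shifted by more than 3 mm (distance of mark_slide from where it was at the start of the episode above 0.003 m).
It fails at once if another loose thing on the bench is pushed more than 3 cm or tipped over (distance of any of jar, cup, scraper, driver, steps from where it was at the start of the episode above 0.03 m or angle between any of jar, cup, steps's own z axis and vertical above 0.5 rad).
It also fails if it takes over 58 s, if anything falls off the work surface, if the arm or the gripper's body presses on something with over 40 N, if the wrist force passes 120 N, or if a joint passes its speed limit or range.

## Working session

There is one attempt and no reset: what is moved stays moved. The work goes in short steps, Python scripts to look and compute and a tool call to move; the robot and the scene stay as the last step left them, time stands still between calls to the robot, and variables do not carry over. Pictures are saved under pics/ and viewed, and the job is handed in when it is done.

Besides the shell and the picture viewer there is one more tool, called after "Request:" as name(argument=value, ...) on one line, values as JSON. play_rows: Moves the arm, as the interface text tells. Its arguments: {"type":"object","properties":{"moves":{"type":"array","items":{"type":"array"}},"grip_force":{"type":"number"}},"required":["moves"]}

```bash
mkdir -p pics; ls; cat > h.py <<'E'
import numpy as np, cv2
from bench import read_state, camera, close_job, recognise, masks_of
def save(im,name): cv2.imwrite('pics/'+name+'.png', cv2.cvtColor(im,cv2.COLOR_RGB2BGR))
def ray(p,uv):
    K=np.array(p['intrinsics']);k1=p['k1']
    xd=(uv[0]-K[0,2])/K[0,0]; yd=(uv[1]-K[1,2])/K[1,1]
    x,y=xd,yd
    for _ in range(30):
        s=1+k1*(x*x+y*y); x,y=xd/s,yd/s
    T=np.array(p['camera_from_world']); R=T[:3,:3]; c=-R.T@T[:3,3]
    d=R.T@np.array([x,y,1.]); return c,d
def proj(p,X):
    T=np.array(p['camera_from_world']);q=T[:3,:3]@np.array(X)+T[:3,3]
    x,y=q[0]/q[2],q[1]/q[2]; s=1+p['k1']*(x*x+y*y); K=np.array(p['intrinsics'])
    return np.array([K[0,0]*x*s+K[0,2],K[1,1]*y*s+K[1,2]])
def atz(p,uv,z):
    c,d=ray(p,uv); return c+d*(z-c[2])/d[2]
def tri(obs):
    A=np.zeros((3,3));b=np.zeros(3);L=[]
    for p,uv in obs:
        c,d=ray(p,uv); d=d/np.linalg.norm(d); M=np.eye(3)-np.outer(d,d); A+=M;b+=M@c; L.append((M,c))
    X=np.linalg.solve(A,b); return X,[np.linalg.norm(M@(X-c)) for M,c in L]
E
python3 - <<'E'
from h import *
import pickle
for n in ['side','top','wrist']:
    p=camera(n); save(p['frame'],n+'0'); pickle.dump(p,open(n+'0.pkl','wb'))
    T=np.array(p['camera_from_world']); print(n,-T[:3,:3].T@T[:3,3], np.array(p['intrinsics'])[0,0],p['k1'])
    for q in ['gauge','knob_grip','mark_fixed','mark_slide','tweezers','tweezers_pads','tip_left','tip_right']:
        print(q,[(np.round(d['at']).tolist(),round(d['conf'],2)) for d in recognise(p,q)])
s=read_state(); print(s)
E
```

```text
pics
side [-0.1961351   0.72320391  0.83374941] 430.23162764190033 -0.06364884660674741
gauge [([181.0, 279.0], 0.73), ([207.0, 342.0], 0.61)]
knob_grip [([189.0, 346.0], 0.76), ([168.0, 277.0], 0.61)]
mark_fixed [([181.0, 278.0], 0.67), ([182.0, 273.0], 0.17)]
mark_slide [([183.0, 271.0], 0.72), ([271.0, 232.0], 0.72), ([212.0, 330.0], 0.58)]
tweezers [([275.0, 238.0], 0.79), ([387.0, 228.0], 0.6), ([364.0, 176.0], 0.49)]
tweezers_pads [([274.0, 237.0], 0.96), ([386.0, 227.0], 0.74), ([368.0, 187.0], 0.53), ([291.0, 191.0], 0.23)]
tip_left [([270.0, 236.0], 0.67), ([369.0, 186.0], 0.6), ([387.0, 227.0], 0.48)]
tip_right [([273.0, 232.0], 0.57), ([388.0, 223.0], 0.47), ([359.0, 188.0], 0.46)]
top [ 0.37332577 -0.08547345  1.46821605] 523.4964504482878 0.04657488857153519
gauge [([173.0, 198.0], 0.97), ([133.0, 272.0], 0.72), ([356.0, 182.0], 0.2)]
knob_grip [([106.0, 279.0], 0.7), ([143.0, 202.0], 0.56), ([253.0, 115.0], 0.55)]
mark_fixed [([170.0, 200.0], 0.82), ([136.0, 272.0], 0.56)]
mark_slide [([172.0, 200.0], 0.71), ([167.0, 200.0], 0.53), ([131.0, 269.0], 0.45)]
tweezers [([28
[... 521 characters left out ...]
'time': 1.35, 'joint_positions': array([ 1.21640367,  0.33219666, -0.06470534,  1.46009501,  0.02160709,
        1.34988556, -0.08848325]), 'joint_vel': array([ 0.00130789,  0.0004374 , -0.00092996,  0.00051794,  0.00183892,
        0.0003384 ,  0.00071327]), 'joint_torque': array([ 8.67409326e-04, -6.23043895e+01,  2.50898808e-02, -3.90117502e+01,
       -6.11555879e-02,  3.17007280e-02, -5.52517281e-05]), 'ee_pos': array([ 0.2036164 , -0.59093694,  0.18938001]), 'eef_rot': array([9.86268546e-01, 1.65149484e-01, 1.68856389e-05, 5.27681063e-05]), 'ft_force': array([-0.9125684 ,  1.03723059, -0.11146218]), 'torque': array([ 0.03838426,  0.01406414, -0.00192699]), 'width': 0.08722486921937488}
```

View pics/top0.png

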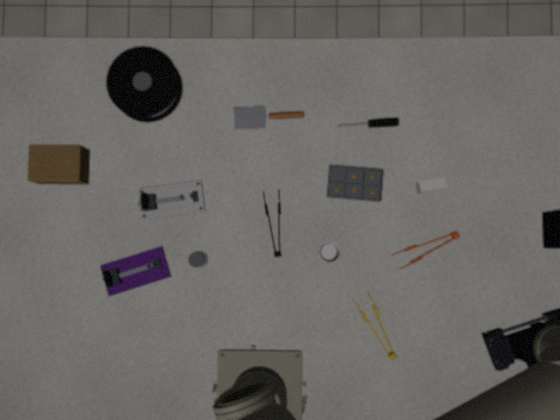

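View pics/side0.png

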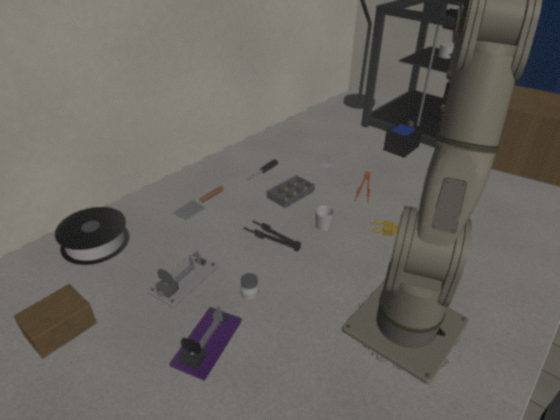

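View pics/wrist0.png

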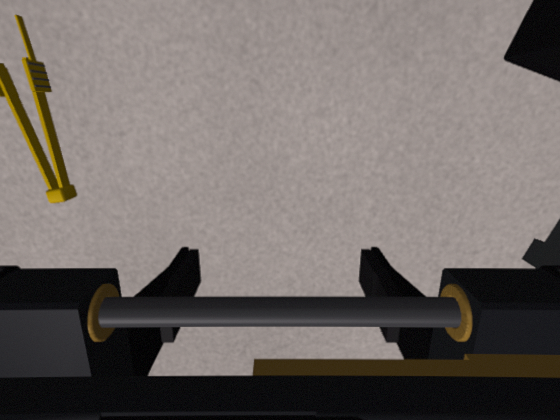

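```bash
python3 - <<'E'
from h import *
import pickle
t=pickle.load(open('top0.pkl','rb')); s=pickle.load(open('side0.pkl','rb'))
a=cv2.resize(t['frame'][170:265,130:290],None,fx=5,fy=5,interpolation=cv2.INTER_CUBIC)
b=cv2.resize(s['frame'][210:310,140:310],None,fx=4.7,fy=4.7,interpolation=cv2.INTER_CUBIC)
save(np.clip(a*1.5,0,255).astype('uint8'),'tc');save(np.clip(b*1.5,0,255).astype('uint8'),'sc')
for uv,z in [((173,198),.012),((149,200),.064),((195,197),.06),((277.5,253.5),.013),((264,190),.013),((279,189),.013),((266.5,212),.013),((279,208),.013)]: print(uv,atz(t,uv,z).round(4))
E
```

```text
(173, 198) [0.5299 0.246  0.012 ]
(149, 200) [0.5184 0.299  0.064 ]
(195, 197) [0.5278 0.1753 0.06  ]
(277.5, 253.5) [ 0.3768 -0.0486  0.013 ]
(264, 190) [ 0.5538 -0.0093  0.013 ]
(279, 189) [ 0.5568 -0.0513  0.013 ]
(266.5, 212) [ 0.492 -0.017  0.013]
(279, 208) [ 0.5034 -0.0518  0.013 ]
```

View pics/tc.png

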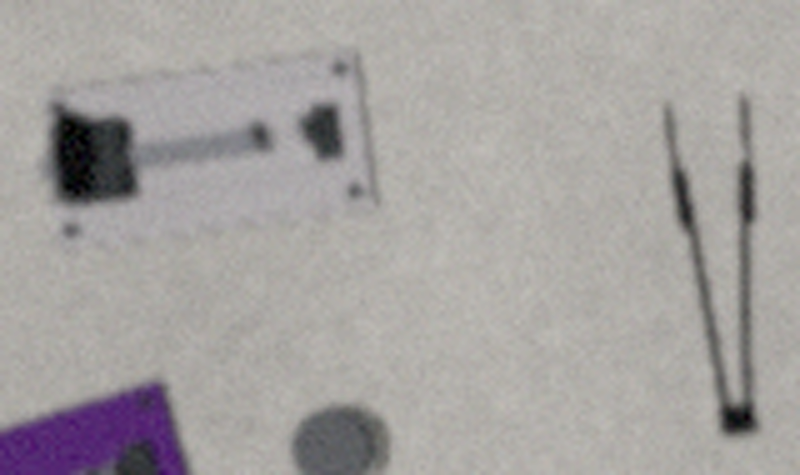

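View pics/sc.png

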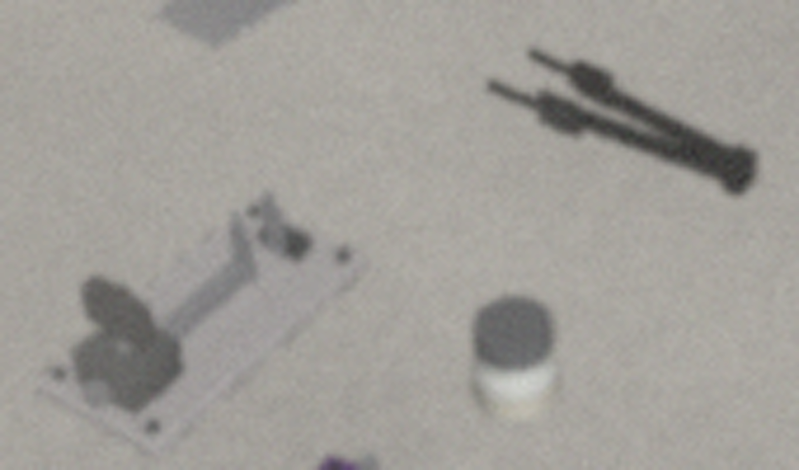

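```bash
cat >> h.py <<'E'
from scipy.spatial.transform import Rotation as Ro
def tool(s=None):
    s=s or read_state(); T=np.eye(4); T[:3,:3]=Ro.from_quat(s['eef_rot']).as_matrix(); T[:3,3]=s['ee_pos']; return T
def rel(T,pos,yaw):
    "shift cm and rotvec in tool frame to reach down-pointing pose with tool x at yaw"
    R=np.array([[np.cos(yaw),np.sin(yaw),0],[np.sin(yaw),-np.cos(yaw),0],[0,0,-1.]])
    return (T[:3,:3].T@(np.array(pos)-T[:3,3])*100).round(2), Ro.from_matrix(T[:3,:3].T@R).as_rotvec().round(3)
E
python3 - <<'E'
from h import *
import pickle
T=tool(); w=pickle.load(open('wrist0.pkl','rb'))
C=np.array(w['camera_from_world'])@T; np.save('camtool.npy',C); print(C.round(4))
for p,y in [((.45,-.3,.25),1.0),((.50,0.05,.25),2.0),((.50,.24,.25),3.04)]:
    print(rel(T,p,y))
# view check
R=np.array([[-1,0,0],[0,1,0],[0,0,-1.]])
for pos in [(.60,.24,.20),(.55,.24,.25)]:
  T2=np.eye(4);T2[:3,:3]=R;T2[:3,3]=pos
  q=dict(w);q['camera_from_world']=C@np.linalg.inv(T2)
  for X in [(.518,.299,.064),(.528,.175,.06),(.53,.24,0),(.55,-.01,.013),(.55,-.05,.013),(.377,-.048,.013)]: print(X,proj(q,X).round())
E
```

```text
[[ 8.000e-04  1.000e+00  9.000e-04 -2.000e-04]
 [-9.534e-01  1.000e-03 -3.018e-01  2.120e-02]
 [-3.018e-01 -6.000e-04  9.534e-01  2.105e-01]
 [ 0.000e+00  0.000e+00  0.000e+00  1.000e+00]]
(array([ 32.77, -19.48,  -6.06]), array([ 0.   ,  0.   , -0.668]))
(array([ 48.9 , -50.94,  -6.07]), array([ 0.   ,  0.   , -1.668]))
(array([ 55.09, -68.91,  -6.07]), array([ 0.   ,  0.   , -2.708]))
(0.518, 0.299, 0.064) [341. 106.]
(0.528, 0.175, 0.06) [213. 117.]
(0.53, 0.24, 0) [279. 117.]
(0.55, -0.01, 0.013) [ 57. 135.]
(0.55, -0.05, 0.013) [ 20. 135.]
(0.377, -0.048, 0.013) [-24. -52.]
(0.518, 0.299, 0.064) [331. 152.]
(0.528, 0.175, 0.06) [224. 160.]
(0.53, 0.24, 0) [279. 154.]
(0.55, -0.01, 0.013) [ 89. 171.]
(0.55, -0.05, 0.013) [ 58. 170.]
(0.377, -0.048, 0.013) [28. 21.]
```

Request:
play_rows(moves=[[[32.8,-19.5,-6],[0,0,-0.668],8.7],[[32.8,-19.5,-6],[0,0,-0.668],8.7],[[32.8,-19.5,-6],[0,0,-0.668],8.7],[[32.8,-19.5,-6],[0,0,-0.668],8.7],[[48.9,-50.9,-6],[0,0,-1.668],8.7],[[48.9,-50.9,-6],[0,0,-1.668],8.7],[[48.9,-50.9,-6],[0,0,-1.668],8.7],[[48.9,-50.9,-6],[0,0,-1.668],8.7]])

```text
time: 2.35
ee_pos: [0.4359, -0.1615, 0.2397]
eef_rot: [0.639, 0.769, -0.0, 0.001]
ft_force: [1.0, 0.2, 0.6]
width: 0.0872
```

```bash
python3 - <<'E'
from h import *
T=tool();print(T.round(3))
for p,y in [((.52,0.02,.25),2.4),((.57,.20,.22),3.04)]:
    print(rel(T,p,y))
E
```

```text
[[-0.184  0.983  0.001  0.436]
 [ 0.983  0.184 -0.001 -0.162]
 [-0.001  0.    -1.     0.24 ]
 [ 0.     0.     0.     1.   ]]
(array([16.29, 11.61, -1.04]), array([ 0.   ,  0.001, -0.644]))
(array([33.07, 19.83,  1.95]), array([-0.000e+00,  1.000e-03, -1.284e+00]))
```

Request:
play_rows(moves=[[[33,19.8,2],[0,0,-1.284],8.7],[[33,19.8,2],[0,0,-1.284],8.7],[[33,19.8,2],[0,0,-1.284],8.7],[[33,19.8,2],[0,0,-1.284],8.7],[[33,19.8,2],[0,0,-1.284],8.7],[[33,19.8,2],[0,0,-1.284],8.7],[[33,19.8,2],[0,0,-1.284],8.7],[[33,19.8,2],[0,0,-1.284],8.7]])

```text
time: 3.35
ee_pos: [0.5714, 0.1976, 0.2189]
eef_rot: [0.053, 0.999, 0.0, -0.001]
ft_force: [-0.6, -0.2, -0.2]
width: 0.0868
```

```bash
python3 - <<'E'
from h import *
import pickle
s=read_state();print(s['ee_pos'],s['joint_positions'].round(2),s['time'])
p=camera('wrist'); pickle.dump(p,open('w1.pkl','wb')); save(p['frame'],'w1')
save(cv2.resize(np.clip(p['frame'][60:210,150:400]*1.3,0,255).astype('uint8'),None,fx=3.2,fy=3.2,interpolation=cv2.INTER_CUBIC),'w1c')
for q in ['knob_grip','mark_fixed','mark_slide','tip_left','tip_right','tweezers_pads']:
        print(q,[(np.round(d['at'],1).tolist(),round(d['conf'],2)) for d in recognise(p,q)])
E
```

```text
[0.57143314 0.19763681 0.2189052 ] [ 0.28  0.41 -0.91  1.44  0.32  1.45  0.84] 3.35
knob_grip [([387.6, 120.6], 0.76)]
mark_fixed [([323.0, 133.5], 0.97), ([340.7, 3.1], 0.6)]
mark_slide [([323.3, 134.9], 0.63)]
tip_left [([57.2, 91.4], 0.8), ([385.2, 120.4], 0.54)]
tip_right [([55.4, 108.9], 0.62)]
tweezers_pads [([57.8, 89.9], 0.57)]
```

View pics/w1.png

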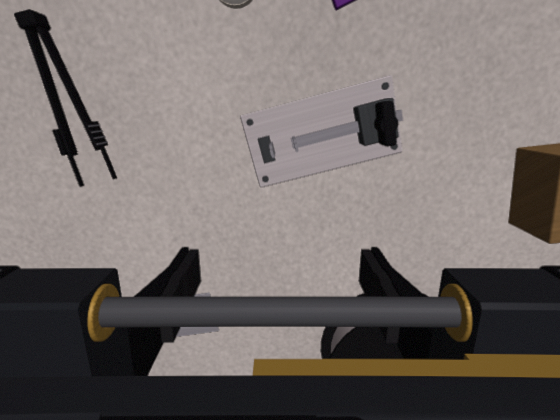

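View pics/w1c.png

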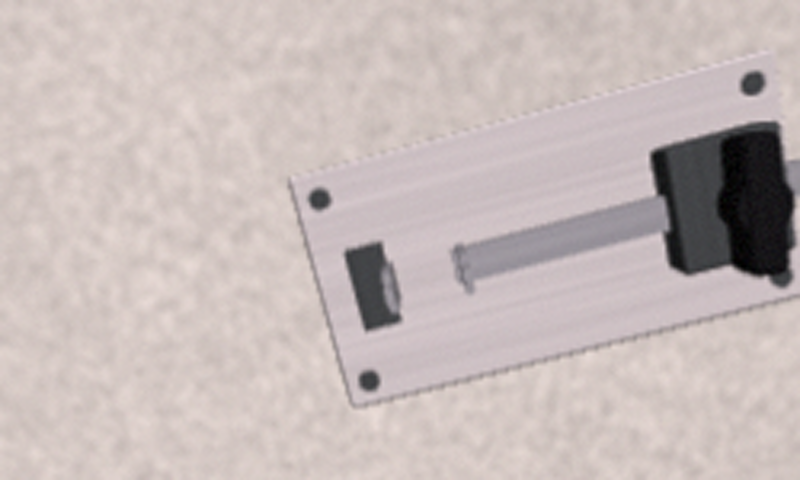

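```bash
python3 - <<'E'
from h import *
T=tool()
print(rel(T,(.575,.225,.11),3.04))
E
```

```text
(array([ 0.02,  2.97, 10.97]), array([-0.001,  0.001, -0.009]))
```

Request:
play_rows(moves=[[[0,3,6],[0,0,0],8.7],[[0,3,11],[0,0,0],8.7],[[0,3,11],[0,0,0],8.7],[[0,3,11],[0,0,0],8.7]])

```text
time: 4.2
ee_pos: [0.576, 0.2263, 0.1117]
eef_rot: [0.054, 0.999, 0.0, 0.001]
ft_force: [0.3, 0.4, 1.4]
width: 0.0868
```

```bash
python3 - <<'E'
from h import *
import pickle
p=camera('wrist'); pickle.dump(p,open('w2.pkl','wb')); save(p['frame'],'w2')
q=camera('side'); pickle.dump(q,open('s2.pkl','wb'));
print(tool().round(4)); print((np.array(p['camera_from_world'])@tool()).round(4))
f=p['frame']
save(cv2.resize(np.clip(f[40:240,160:400]*1.3,0,255).astype('uint8'),None,fx=3,fy=3,interpolation=cv2.INTER_CUBIC),'w2c')
E
```

```text
[[-0.9941  0.1087  0.0037  0.5764]
 [ 0.1087  0.9941  0.001   0.2266]
 [-0.0036  0.0014 -1.      0.1122]
 [ 0.      0.      0.      1.    ]]
[[ 7.000e-04  1.000e+00 -1.000e-04  2.000e-04]
 [-9.541e-01  6.000e-04 -2.995e-01  2.100e-02]
 [-2.995e-01  3.000e-04  9.541e-01  2.098e-01]
 [ 0.000e+00  0.000e+00  0.000e+00  1.000e+00]]
```

View pics/w2.png

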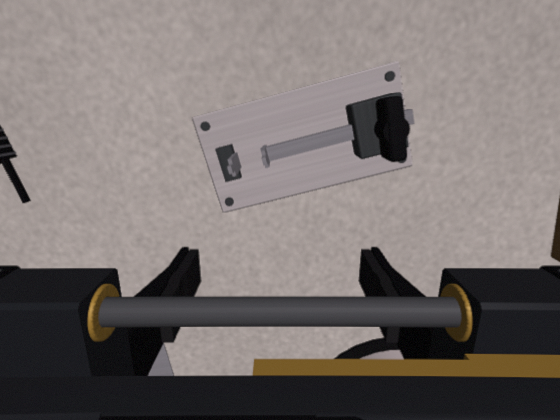

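View pics/w2c.png

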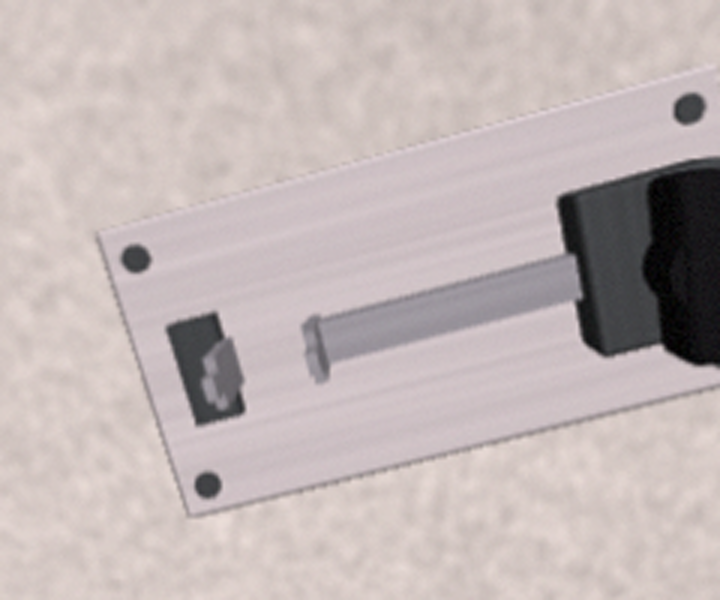

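```bash
cat > fit.py <<'E'
from h import *
import pickle
from scipy.optimize import least_squares
p=pickle.load(open('w2.pkl','rb'))
px=[(192.3,117.7),(222.7,212.3),(398,63),(412,165)]
loc=[(-45,-90),(45,-90),(-45,90),(45,90)]
def G(v,X):
    X=np.array(X)/1000.; c,s=np.cos(v[2]),np.sin(v[2]); return np.array([v[0]+c*X[0]-s*X[1],v[1]+s*X[0]+c*X[1],X[2]])
r=least_squares(lambda v:np.concatenate([proj(p,G(v,(a,b,12)))-u for (a,b),u in zip(loc,px)]),[.53,.245,.1])
E
python3 - <<'E'
from fit import *
print(r.x,r.fun.round(1)); v=r.x; np.save('g.npy',v)
print('knob',G(v,(0,60,64)),'mark~',G(v,(0,-60,60)))
print('top pic check', proj(pickle.load(open('top0.pkl','rb')),G(v,(0,60,64))))
print('knob proj',proj(p,G(v,(0,60,77))),proj(p,G(v,(0,60,64))))
for y in (-60,-50,-40,-30): print(y,[ ((proj(p,G(v,(x,y,z)))-[160,40])*3).round() .tolist()for x in(-5,5) for z in (12,60)])
E
```

```text
[0.52799787 0.25371869 0.1406795 ] [-2.2 -0.2 -1.2  1.8  1.8 -2.3  1.4  2.1]
knob [0.51958491 0.31312594 0.064     ] mark~ [0.53641083 0.19431143 0.06      ]
top pic check [143.77638592 199.54310112]
knob proj [397.90310938 131.44252795] [391.62964292 130.01166382]
-60 [[231.0, 343.0], [208.0, 371.0], [241.0, 376.0], [220.0, 409.0]]
-50 [[264.0, 335.0], [247.0, 361.0], [273.0, 367.0], [258.0, 400.0]]
-40 [[296.0, 326.0], [285.0, 351.0], [305.0, 359.0], [296.0, 390.0]]
-30 [[329.0, 318.0], [324.0, 341.0], [338.0, 351.0], [334.0, 380.0]]
```

```bash
python3 - <<'E'
from h import *
import pickle
p=pickle.load(open('w2.pkl','rb'));f=np.clip(p['frame']*1.3,0,255).astype('uint8')
a=cv2.resize(f[50:180,340:440],None,fx=6,fy=4.6,interpolation=cv2.INTER_CUBIC)
a=cv2.resize(f[55:175,340:430],None,fx=5,fy=5,interpolation=cv2.INTER_CUBIC); save(a,'w2k')
b=cv2.resize(f[130:190,205:285],None,fx=9,fy=9,interpolation=cv2.INTER_CUBIC); save(b,'w2p')
E
```

```text
(no output)
```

View pics/w2k.png

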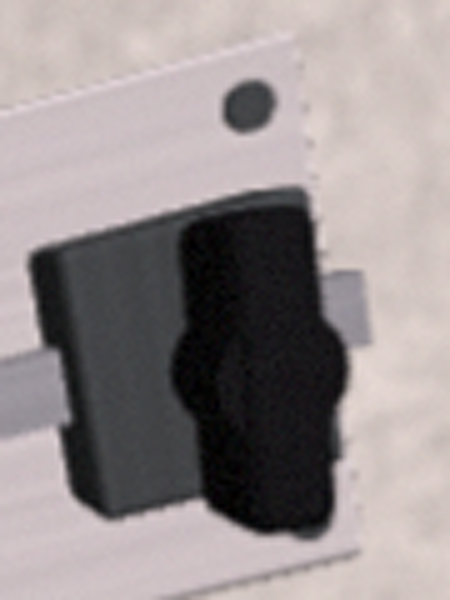

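View pics/w2p.png

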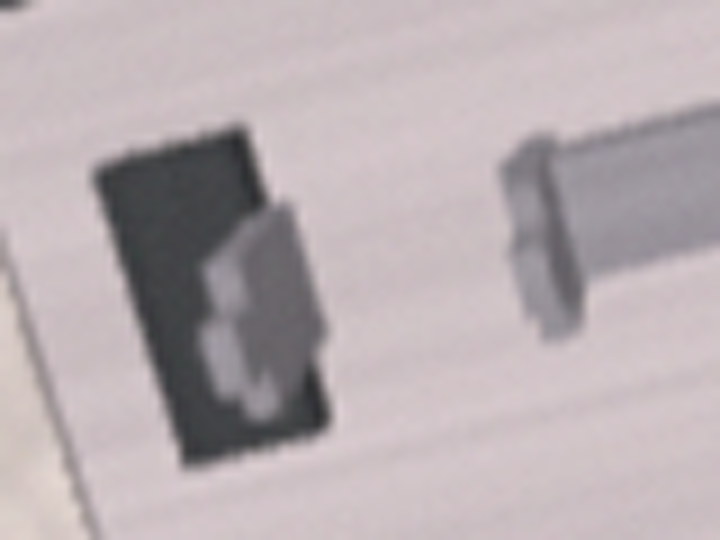

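```bash
python3 - <<'E'
from fit import *
T=tool(); print(rel(T,(.575,.21,.085),3.14+.14))
v=r.x
a=atz(p,(389.6,96.4),.077);b=atz(p,(393.6,160),.077);d=a-b;print(a,b,np.linalg.norm(d),'wing yaw',np.arctan2(d[1],d[0])-np.pi,'mid',(a+b)/2)
E
```

```text
(array([-0.03, -1.67,  2.72]), array([ 0.001,  0.004, -0.247]))
[0.49650086 0.30765595 0.077     ] [0.5386901  0.31022199 0.077     ] 0.04226720543900769 wing yaw -6.222438108809689 mid [0.51759548 0.30893897 0.077     ]
```

Request:
play_rows(moves=[[[0,-1.7,2.7],[0,0,-0.18],8.7],[[0,-1.7,2.7],[0,0,-0.247],8.7],[[0,-1.7,2.7],[0,0,-0.247],8.7],[[0,-1.7,2.7],[0,0,-0.247],8.7]])

```text
time: 4.8
ee_pos: [0.5738, 0.2099, 0.0838]
eef_rot: [-0.069, 0.998, 0.0, 0.001]
ft_force: [0.2, 0.5, -0.4]
width: 0.0869
```

```bash
python3 - <<'E'
from h import *
import pickle
p=camera('wrist'); pickle.dump(p,open('w3.pkl','wb')); save(p['frame'],'w3')
g=np.load('g.npy')
from fit import G
print([proj(p,G(g,(0,y,60))).round(1) for y in (-60,-40)])
f=np.clip(p['frame']*1.3,0,255).astype('uint8')
b=cv2.resize(f[120:220,230:330],None,fx=6,fy=6,interpolation=cv2.INTER_CUBIC); save(b,'w3p')
E
```

```text
[array([264.1, 173.1]), array([293.9, 173.1])]
```

View pics/w3.png

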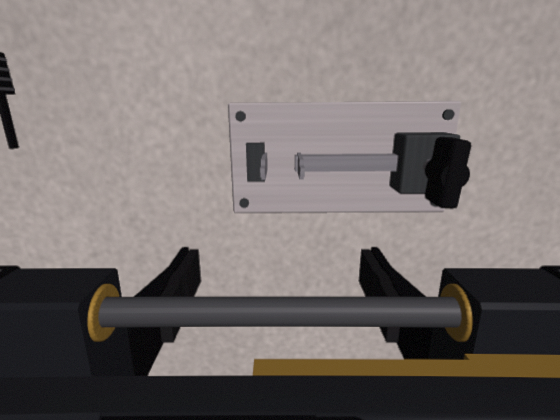

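View pics/w3p.png

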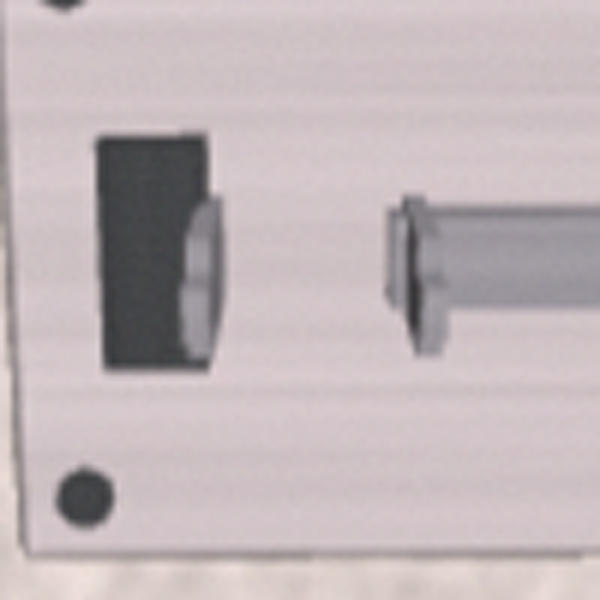

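```bash
python3 - <<'E'
from h import *
import pickle
from fit import G
from scipy.optimize import minimize
ps=[pickle.load(open(n,'rb')) for n in('w2.pkl','w3.pkl')]; rois=[(370,85,420,170),(415,125,480,215)]
S=8;ms=[]
for p,(x0,y0,x1,y1) in zip(ps,rois):
    g=cv2.cvtColor(p['frame'],cv2.COLOR_RGB2GRAY)[y0:y1,x0:x1]; print(np.percentile(g,[5,20,40,60]))
    ms.append(cv2.resize(((g<25)*255).astype('uint8'),None,fx=S,fy=S,interpolation=cv2.INTER_LINEAR)>127)
def rend(v,p,roi):
    m=np.zeros(((roi[3]-roi[1])*S,(roi[2]-roi[0])*S),np.uint8)
    for pts in [[(x,y,z) for x in(-22,22) for y in(-6.5,6.5) for z in(51,77)],[(9*np.cos(t),9*np.sin(t),z) for t in np.linspace(0,6.2,16) for z in (51,77)]]:
        q=np.array([(proj(p,G(v,X))-[roi[0]-.5,roi[1]-.5])*S for X in pts]).astype(np.int32)
        cv2.fillConvexPoly(m,cv2.convexHull(q),1)
    return m>0
for sel in ([0],[1],[0,1]):
    f=lambda v: -sum((rend(v,ps[i],rois[i])&ms[i]).sum()/(rend(v,ps[i],rois[i])|ms[i]).sum() for i in sel)
    r=minimize(f,[.518,.311,.05],method='Nelder-Mead',options=dict(initial_simplex=[[.518,.311,.05],[.522,.311,.05],[.518,.316,.05],[.518,.311,.2]]))
    print(sel,r.x.round(4),r.fun/len(sel))
p=ps[1]
row=cv2.cvtColor(p['frame'],cv2.COLOR_RGB2GRAY)[172:178,255:310].astype(int); print(row)
E
```

```text
[  6.  15.  23. 127.]
[ 5. 12. 20. 61.]
[0] [0.519  0.3115 0.1374] -0.8311630097854494
[1] [0.5193 0.3113 0.159 ] -0.8203003104653808
[0, 1] [0.5191 0.3115 0.133 ] -0.824371691712807
[[ 54  55  52  52  62 100 120 120 120 107  78  92 145 156 155 156 157 156
  154 156 155 157 155 155 156 154 156 156 156 155 156 156 156 156 156 154
  155 156 156 156 151 148 112  51  54 103 119 121 120 131 151 151 152 151
  151]
 [ 54  55  52  53  60  91 119 118 118 106  81  99 152 154 153 154 152 154
  154 155 154 154 155 154 154 154 154 155 154 154 153 155 154 154 153 154
  155 155 155 154 155 155 129  55  53 100 120 119 119 130 154 154 155 156
  155]
 [ 53  53  54  53  60  89 117 118 116 109  87 112 151 154 153 152 153 153
  152 153 154 153 152 152 153 154 152 152 153 153 152 153 152 154 151 153
  153 152 152 153 154 153 147  71  61 100 117 116 118 129 151 153 154 152
  153]
 [ 52  52  53  52  58  90 116 116 116 112  92 127 151 154 152 152 153 152
  152 153 153 152 153 151 153 153 151 152 152 152 153 152 152 151 152 151
  152 152 153 152 154 152 149  90  73  99 116 115 116 128 151 152 151 151
  151]
 [ 54  53  52  54  59  89 114 117 114 111 100 135 155 155 153 153 152 153
  152 154 153 155 154 154 153 155 153 154 153 153 153 153 153 154 151 152
  153 153 153 152 153 154 151 116  82 105 117 114 119 133 152 154 152 153
  153]
 [ 55  53  53  54  58  76 103 115 116 110 106 145 156 157 155 156 158 155
  156 155 157 155 156 156 155 156 156 156 157 156 156 157 157 155 155 155
  156 155 156 155 155 156 156 137  90 113 114 115 125 146 154 156 155 155
  155]]
```

```bash
python3 - <<'E'
from h import *
import pickle
from fit import G
p=pickle.load(open('w3.pkl','rb')); out=[]
for v in ([.519,.3115,.14],[.519,.3115,.05],[.519,.3115,-.05]):
    a=cv2.resize(np.clip(p['frame'][125:215,415:480].astype(float)*2.5,0,255).astype('uint8'),None,fx=4,fy=4,interpolation=cv2.INTER_CUBIC)
    for z,c in ((77,(255,0,0)),(51,(0,255,0))):
        q=np.array([(proj(p,G(v,(x,y,z)))-[414.5,124.5])*4 for x,y in((-22,-6.5),(-22,6.5),(22,6.5),(22,-6.5))]).astype(np.int32)
        cv2.polylines(a,[q],True,c,1)
    out.append(a)
save(np.hstack(out),'ov')
E
```

```text
(no output)
```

View pics/ov.png

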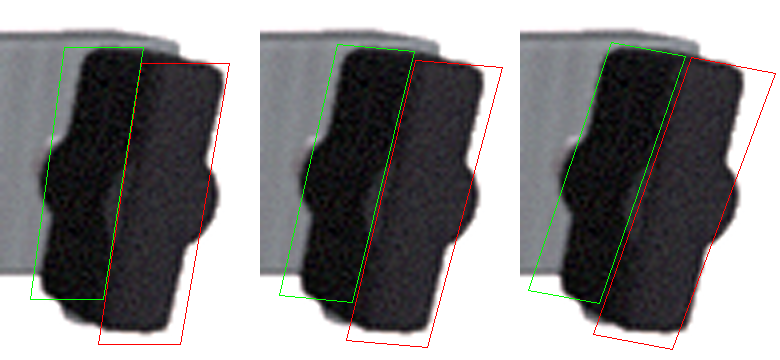

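```bash
python3 - <<'E'
from h import *
T=tool(); print(rel(T,(.574,.21,.11),3.26));print(rel(T,(.519,.3105,.11),3.26)); print(rel(T,(.519,.3105,.046),3.26))
E
```

```text
(array([-0.04,  0.01, -2.65]), array([0.   , 0.002, 0.019]))
(array([ 4.03, 10.72, -2.66]), array([0.   , 0.002, 0.019]))
(array([ 4.04, 10.72,  3.74]), array([0.   , 0.002, 0.019]))
```

Request:
play_rows(moves=[[[0,0,-2.6],[0,0,0.02],8.7],[[2,5.4,-2.6],[0,0,0.02],8.7],[[4,10.7,-2.6],[0,0,0.02],8.7],[[4,10.7,-2.6],[0,0,0.02],8.7],[[4,10.7,-2.6],[0,0,0.02],5]])

```text
time: 5.48
ee_pos: [0.519, 0.3098, 0.1087]
eef_rot: [-0.06, 0.998, -0.0, 0.0]
ft_force: [-0.2, -0.9, 0.2]
width: 0.0824
```

```bash
python3 - <<'E'
from h import *
import pickle
p=camera('wrist'); pickle.dump(p,open('w4.pkl','wb')); save(p['frame'],'w4')
T=tool(); print(T.round(4)); print(rel(T,(.519,.3105,.046),3.26),read_state()['width'])
from fit import G
print(proj(p,(.519,.3105,.077)))
E
```

```text
[[-9.931e-01 -1.172e-01  6.000e-04  5.195e-01]
 [-1.172e-01  9.931e-01 -5.000e-04  3.090e-01]
 [-6.000e-04 -6.000e-04 -1.000e+00  1.085e-01]
 [ 0.000e+00  0.000e+00  0.000e+00  1.000e+00]]
(array([0.03, 0.16, 6.25]), array([-0.001,  0.001, -0.001])) 0.07960490776904605
[280.38457093 224.15807367]
```

View pics/w4.png

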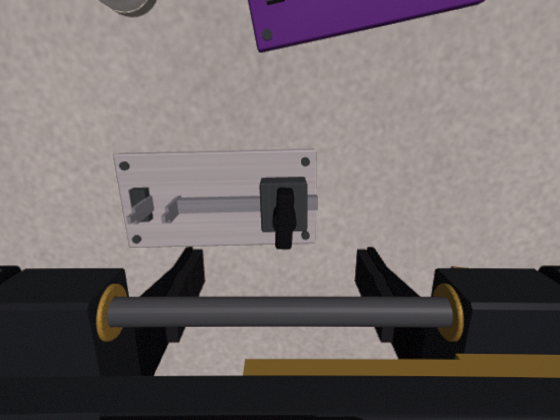

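Request:
play_rows(moves=[[[0,0.3,3],[0,0,0],5],[[0,0.3,6.2],[0,0,0],4],[[0,0.3,6.2],[0,0,0],3]])

```text
time: 5.9
ee_pos: [0.5179, 0.3105, 0.0443]
eef_rot: [-0.058, 0.998, -0.001, -0.002]
ft_force: [0.5, -0.4, 1.2]
width: 0.0508
```

```bash
python3 - <<'E'
from h import *
p=camera('wrist'); save(p['frame'],'w5')
s=read_state(); print(s['ee_pos'],s['ft_force'],s['width'])
E
```

```text
[0.51866155 0.31153901 0.04610476] [ 0.23652304 -0.37455823  0.16866782] 0.04691648432664816
```

View pics/w5.png

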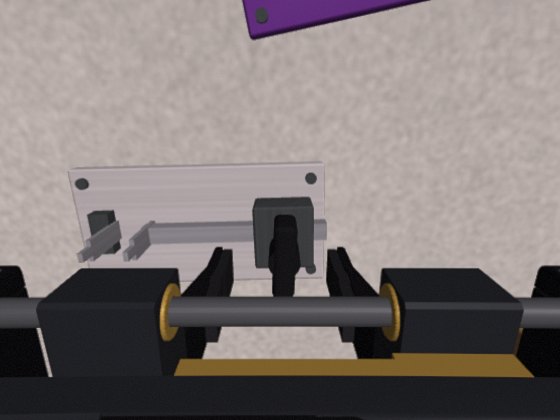

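Request:
play_rows(grip_force=20, moves=[[[0,0.2,0],[0,0,0],3],[[0,0.2,0],[0,0,0],0.8],[[0,0.2,0],[0,0,0],0.8],[[0,0.2,0],[0,0,0],0.8],[[0,0.2,0],[0,0,0],0.8],[[0,0.2,0],[0,0,0],0.8]])

```text
time: 6.7
ee_pos: [0.518, 0.3148, 0.0463]
eef_rot: [-0.06, 0.998, -0.0, 0.0]
ft_force: [0.1, -0.2, 0.4]
width: 0.0082
```

```bash
python3 - <<'E'
from h import *
p=camera('wrist'); save(p['frame'],'w6')
p=camera('side'); save(cv2.resize(p['frame'][200:330,100:300],None,fx=4,fy=4),'s6')
s=read_state(); print(s['ee_pos'],s['ft_force'],s['width'])
E
```

```text
[0.51802732 0.31482505 0.04632506] [-0.22286281  0.08194561 -0.13232747] 0.007987978996973524
```

View pics/w6.png

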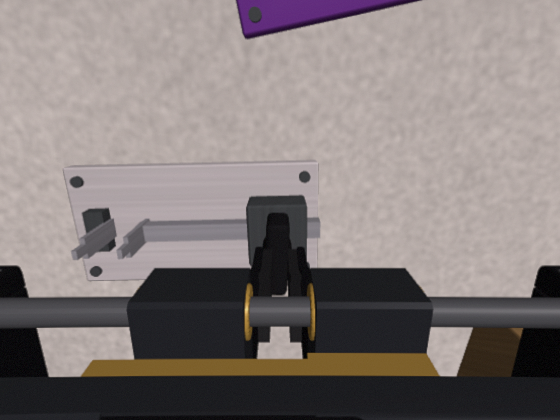

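View pics/s6.png

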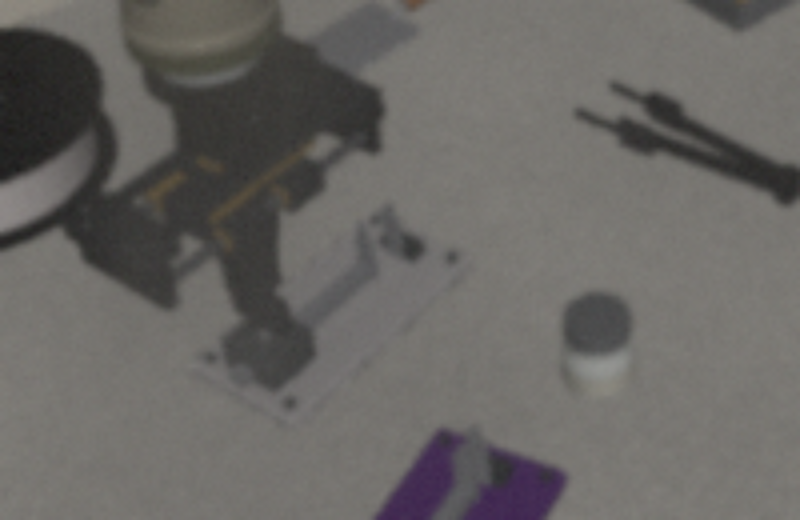

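Request:
play_rows(grip_force=20, moves=[[[0,0,0],[0,0,0],0],[[0,0,0],[0,0,0],0],[[0,0,0],[0,0,0],0]])

```text
time: 7.18
ee_pos: [0.518, 0.3149, 0.0463]
eef_rot: [-0.06, 0.998, -0.0, 0.0]
ft_force: [-0.2, 0.0, -0.6]
width: 0.0006
```

```bash
python3 - <<'E'
from h import *
p=camera('wrist'); save(p['frame'],'w7')
f=np.clip(p['frame'].astype(float)*2.5,0,255).astype('uint8')[150:350,180:380]
a=cv2.resize(f,None,fx=3,fy=3,interpolation=cv2.INTER_CUBIC)
from fit import G
for v,c in (([.519,.3115,.12],(255,0,0)),):
  for z in (51,77):
    q=np.array([(proj(p,G(v,(x,y,z)))-[180,150])*3 for x,y in((-22,-6.5),(-22,6.5),(22,6.5),(22,-6.5))]).astype(np.int32)
    cv2.polylines(a,[q],True,(255,0,0) if z==77 else (0,255,0),1)
T=tool()
for z in (0,-.019): 
    q=(proj(p,(T@[0,0,z,1])[:3])-[180,150])*3; cv2.circle(a,tuple(q.astype(int).tolist()),5,(0,255,255),1)
save(a,'w7o')
s=read_state(); print(s['ee_pos'],s['ft_force'],s['width'],s['time'])
E
```

```text
[0.51804937 0.31484689 0.04634018] [ 0.48004045  0.03521991 -0.28890233] 0.0005597189756803258 7.225
```

View pics/w7o.png

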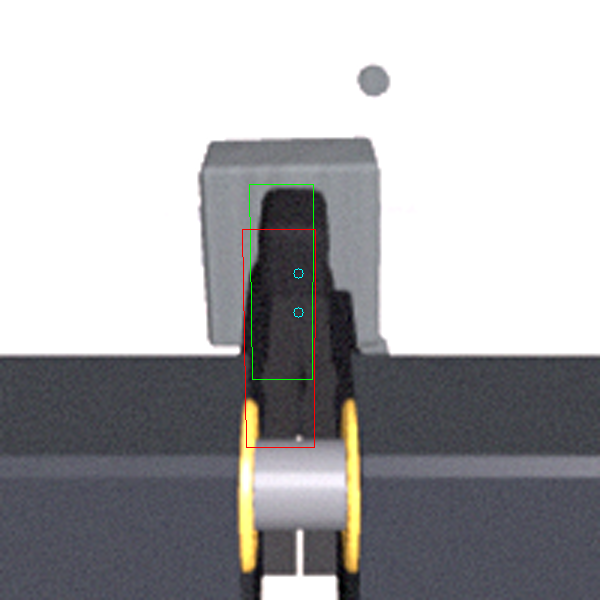

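```bash
python3 - <<'E'
import cv2,numpy as np
o=[]
for n in('w5','w6','w7'):
    f=cv2.imread(f'pics/{n}.png'); f=np.clip(f[190:340,230:330].astype(float)*4,0,255).astype('uint8'); o.append(cv2.resize(f,(260,390),interpolation=cv2.INTER_CUBIC))
cv2.imwrite('pics/cmp.png',np.hstack(o))
E
```

```text
(no output)
```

View pics/cmp.png

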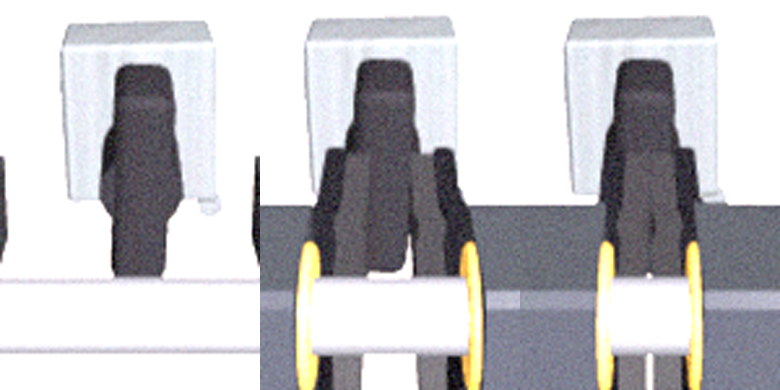

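```bash
python3 - <<'E'
from h import *
import pickle
p3=pickle.load(open('w3.pkl','rb')); p4=pickle.load(open('w4.pkl','rb'))
p7=camera('wrist'); pickle.dump(p7,open('w7.pkl','wb'))
print(tri([(p3,(461.5,140.5)),(p7,(278.3,227.7))]))
# plate hole / corner check: plate corner base-side left
f=np.clip(p4['frame'].astype(float)*3.5,0,255).astype('uint8')[160:260,240:330]
save(cv2.resize(f,None,fx=6,fy=6,interpolation=cv2.INTER_CUBIC),'w4k')
print((np.array(p7['camera_from_world'])@tool()).round(4))
E
```

```text
(array([0.49803982, 0.31141405, 0.0733814 ]), [np.float64(0.0008581162687797757), np.float64(0.0008581162687797524)])
[[ 8.000e-04  1.000e+00 -8.000e-04 -0.000e+00]
 [-9.536e-01  5.000e-04 -3.010e-01  2.050e-02]
 [-3.010e-01  1.000e-03  9.536e-01  2.102e-01]
 [ 0.000e+00  0.000e+00  0.000e+00  1.000e+00]]
```

View pics/w4k.png

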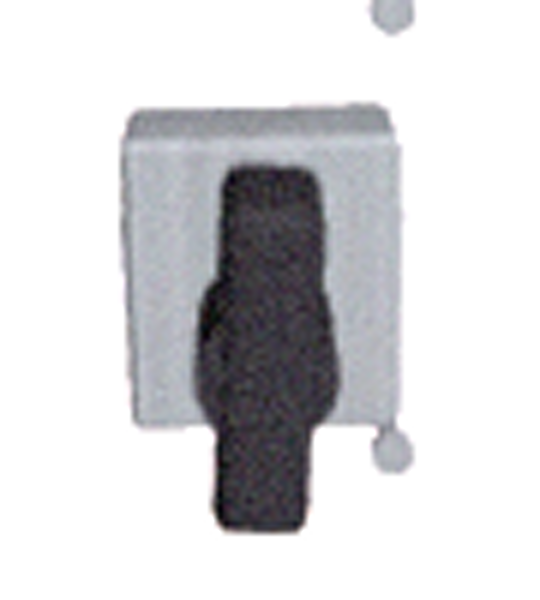

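```bash
python3 - <<'E'
from h import *
import pickle
p=camera('side'); pickle.dump(p,open('s7.pkl','wb'))
T=tool()
x0,y0=130,220
a=cv2.resize(np.clip(p['frame'][220:310,130:230].astype(float)*2,0,255).astype('uint8'),None,fx=6,fy=6,interpolation=cv2.INTER_CUBIC)
for z in (0,-.019,-.03,-.07):
    q=(proj(p,(T@[0,0,z,1])[:3])-[x0,y0])*6; cv2.circle(a,tuple(q.astype(int).tolist()),4,(255,0,0),1)
g=np.load('g.npy')
from fit import G
for pt in [(-45,-90,12),(45,-90,12),(45,90,12),(-45,90,12),(0,60,38),(-22,40,38),(-22,80,38),(22,80,38)]:
    q=(proj(p,G(g,pt))-[x0,y0])*6; cv2.circle(a,tuple(q.astype(int).tolist()),4,(0,255,0),1)
for pt in [(-22,60,77),(22,60,77)]:
    q=(proj(p,G(g,pt))-[x0,y0])*6; cv2.circle(a,tuple(q.astype(int).tolist()),4,(255,255,0),1)
save(a,'s7o')
E
```

```text
(no output)
```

View pics/s7o.png

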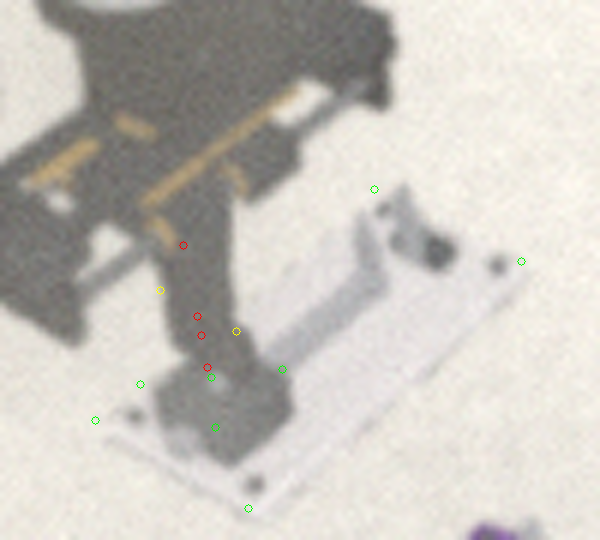

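```bash
python3 - <<'E'
import cv2,numpy as np
o=[]
for n,x in(('w3',160),('w5',190),('w6',235)):
    f=cv2.imread(f'pics/{n}.png'); f=np.clip(f[235:385,x:x+65].astype(float)*4,0,255).astype('uint8'); o.append(cv2.resize(f,(260,600),interpolation=cv2.INTER_CUBIC))
cv2.imwrite('pics/cmp2.png',np.hstack(o))
E
```

```text
(no output)
```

View pics/cmp2.png

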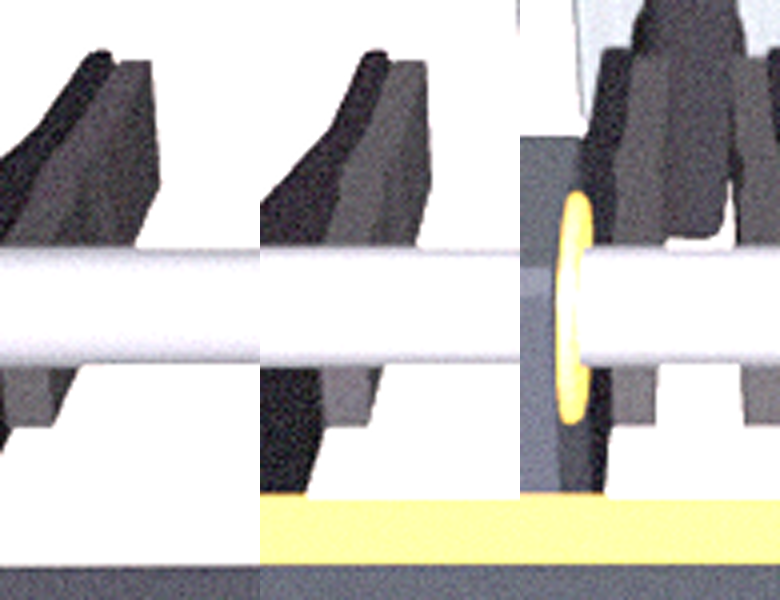

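Request:
play_rows(grip_force=20, moves=[[[0,0,-0.5],[0,0,0],3.5],[[0,0,-0.5],[0,0,0],3.5],[[0,0,-0.5],[0,0,0],3.5],[[0,-0.1,-0.5],[0,0,0],3.5],[[0,-0.1,0],[0,0,0],3.5]])

```text
time: 7.95
ee_pos: [0.5184, 0.3138, 0.0464]
eef_rot: [-0.059, 0.998, 0.0, 0.0]
ft_force: [0.3, 0.2, 0.0]
width: 0.0334
```

Request:
play_rows(moves=[[[0,0,0.6],[0,0,0],3.5],[[0,0,1.2],[0,0,0],3.5],[[0,0,1.2],[0,0,0],3.5]])

```text
time: 8.32
ee_pos: [0.5178, 0.3136, 0.0336]
eef_rot: [-0.06, 0.998, -0.0, -0.001]
ft_force: [-0.4, -0.6, -0.8]
width: 0.0351
```

```bash
python3 - <<'E'
from h import *
import pickle
p=camera('wrist'); pickle.dump(p,open('w8.pkl','wb')); save(np.clip(p['frame'].astype(float)*2,0,255).astype('uint8'),'w8')
s=read_state(); print(s['ee_pos'],s['ft_force'],s['width'],s['time'])
E
```

```text
[0.51798221 0.31376327 0.0340303 ] [-0.18424657 -0.08165361  0.31934489] 0.03488917156733728 8.375
```

View pics/w8.png

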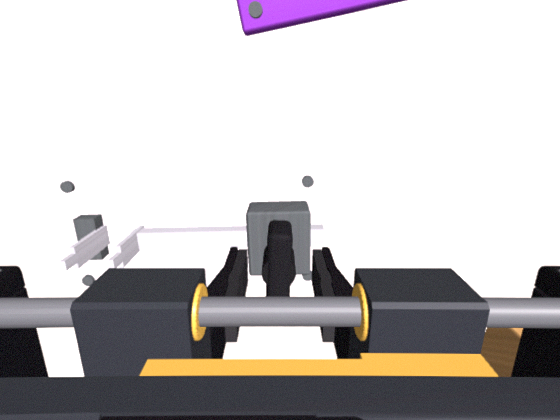

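Request:
play_rows(grip_force=20, moves=[[[0,0,0.8],[0,0,0],3.5],[[0,0,1.5],[0,0,0],3.5],[[0,0,1.5],[0,0,0],3.5]])

```text
time: 8.75
ee_pos: [0.5178, 0.3135, 0.0186]
eef_rot: [-0.06, 0.998, -0.0, -0.001]
ft_force: [-0.7, 0.4, -0.2]
width: 0.0349
```

Request:
play_rows(grip_force=20, moves=[[[0,0,0],[0,0,0],0.6],[[0,0,0],[0,0,0],0.6],[[0,0,0],[0,0,0],0.6],[[0,0,0],[0,0,0],0.6]])

```text
time: 9.25
ee_pos: [0.5185, 0.3132, 0.0195]
eef_rot: [-0.059, 0.998, -0.001, 0.0]
ft_force: [-0.1, -4.4, 2.9]
width: 0.0129
```

Request:
play_rows(grip_force=25, moves=[[[0,0,0],[0,0,0.15],0.6],[[0,0,0],[0,0,0.3],0.6],[[0,0,0],[0,0,0.45],0.6],[[0,0,0],[0,0,0.6],0.6],[[0,0,0],[0,0,0.75],0.6]])

```text
time: 9.88
ee_pos: [0.5185, 0.3133, 0.0195]
eef_rot: [0.313, 0.95, -0.0, 0.0]
ft_force: [-0.3, -2.9, 2.8]
width: 0.0129
```

```bash
python3 - <<'E'
from h import *
p=camera('wrist'); save(np.clip(p['frame'].astype(float)*2,0,255).astype('uint8'),'w9')
s=read_state(); print(s['ee_pos'],s['ft_force'],s['torque'],s['width'],s['joint_positions'].round(2))
E
```

```text
[0.51853316 0.31328331 0.01953915] [ 0.9855493  -2.28672722  3.28595408] [-0.5789892  -0.13710212 -0.07789843] 0.012963773172316728 [-0.05  0.55 -0.74  1.66  0.41  1.09  0.02]
```

View pics/w9.png

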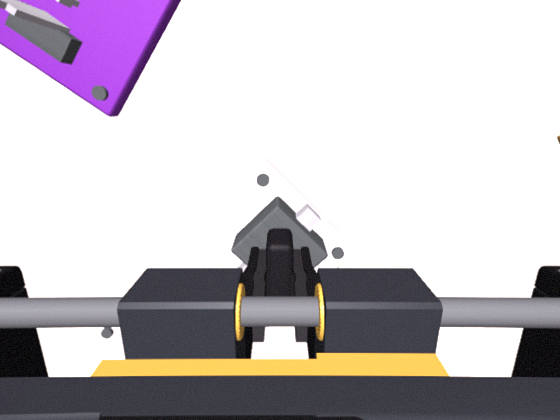

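Wing (280,250) turns with the fingers. Continue to the stop.

Request:
play_rows(moves=[[[0,0,0],[0,0,0.15],0.6],[[0,0,0],[0,0,0.3],0.6],[[0,0,0],[0,0,0.45],0.6],[[0,0,0],[0,0,0.56],0.6],[[0,0,0],[0,0,0.64],0.6],[[0,0,0],[0,0,0.68],0.6],[[0,0,0],[0,0,0.68],0.6],[[0,0,0],[0,0,0.68],0.6]])

```text
time: 10.92
ee_pos: [0.5186, 0.3134, 0.0195]
eef_rot: [0.609, 0.793, -0.0, 0.0]
ft_force: [1.8, -5.9, 4.7]
width: 0.0126
```

```bash
python3 - <<'E'
from h import *
p=camera('wrist'); save(np.clip(p['frame'].astype(float)*1.5,0,255).astype('uint8'),'w10')
s=read_state(); print(s['ee_pos'],s['ft_force'],s['torque'],s['width'],s['joint_positions'].round(2)); T=tool(s); print(np.arctan2(T[1,0],T[0,0]))
E
```

```text
[0.51858778 0.3133699  0.01952002] [ 1.45685208 -5.13156389  4.18832781] [-1.20733007 -0.37511325  0.11517435] 0.01259604219306696 [-0.14  0.51 -0.61  1.67  0.33  1.06 -0.59]
1.8323447367435302
```

View pics/w10.png

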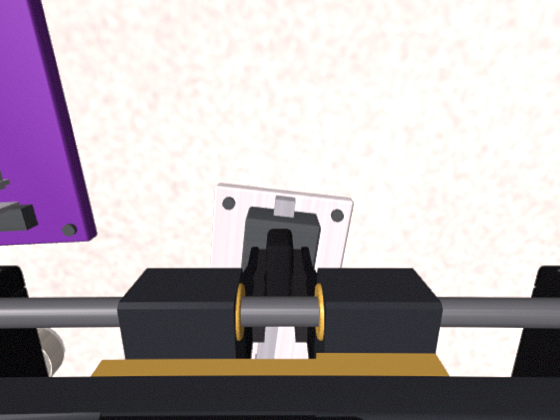

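Request:
play_rows(moves=[[[0,0,0],[0,0,0],4],[[0,0,0],[0,0,0],4],[[0,0,-5],[0,0,0],4],[[0,0,-11],[0,0,0],5],[[0,0,-11],[0,0,0],8.5],[[0,0,-11],[0,0,0],8.5]])

```text
time: 11.72
ee_pos: [0.5178, 0.314, 0.1289]
eef_rot: [0.609, 0.793, -0.0, -0.0]
ft_force: [0.5, 0.2, 0.0]
width: 0.062
```

```bash
python3 - <<'E'
from h import *
import pickle
p=camera('wrist'); pickle.dump(p,open('w11.pkl','wb')); save(p['frame'],'w11')
T=tool(); print(T.round(4)); print(rel(T,(.46,-.035,.12),.10))
E
```

```text
[[-2.576e-01  9.663e-01 -1.500e-03  5.175e-01]
 [ 9.663e-01  2.576e-01 -7.000e-04  3.136e-01]
 [-3.000e-04 -1.600e-03 -1.000e+00  1.281e-01]
 [ 0.000e+00  0.000e+00  0.000e+00  1.000e+00]]
(array([-32.21, -14.53,   0.85]), array([-1.000e-03,  2.000e-03,  1.731e+00]))
```

View pics/w11.png

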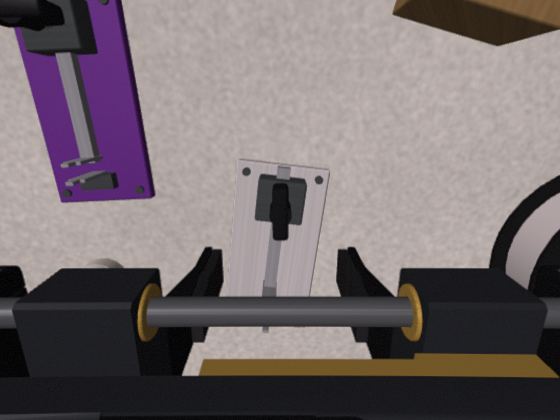

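Request:
play_rows(moves=[[[-6,-2.5,0],[0,0,0.18],8.5],[[-12,-5.5,0],[0,0,0.36],8.5],[[-18,-8,0],[0,0,0.54],8.5],[[-24,-11,0],[0,0,0.72],8.5],[[-30,-13.5,0.8],[0,0,0.9],8.5],[[-32.2,-14.5,0.8],[0,0,1.08],8.5],[[-32.2,-14.5,0.8],[0,0,1.26],8.5],[[-32.2,-14.5,0.8],[0,0,1.44],8.5]])

```text
time: 12.78
ee_pos: [0.4598, -0.0351, 0.12]
eef_rot: [0.982, 0.191, -0.001, -0.0]
ft_force: [-0.1, -0.5, -0.2]
width: 0.0846
```

Request:
play_rows(moves=[[[0,0,0],[0,0,0.18],8.5],[[0,0,0],[0,0,0.29],8.5],[[0,0,0],[0,0,0.29],8.5]])

```text
time: 13.15
ee_pos: [0.46, -0.0345, 0.1202]
eef_rot: [0.999, 0.051, -0.001, -0.0]
ft_force: [0.4, 1.0, 0.3]
width: 0.0849
```

```bash
python3 - <<'E'
from h import *
import pickle
p=camera('wrist'); pickle.dump(p,open('w12.pkl','wb')); save(p['frame'],'w12')
s=read_state();T=tool(s); print(T.round(4),s['joint_positions'].round(2))
for q in ['tweezers_pads','tip_left','tip_right']:
        print(q,[(np.round(d['at'],1).tolist(),round(d['conf'],2)) for d in recognise(p,q)])
E
```

```text
[[ 9.946e-01  1.033e-01 -1.900e-03  4.601e-01]
 [ 1.033e-01 -9.946e-01  2.000e-04 -3.450e-02]
 [-1.800e-03 -4.000e-04 -1.000e+00  1.203e-01]
 [ 0.000e+00  0.000e+00  0.000e+00  1.000e+00]] [ 0.33  0.05 -0.36  1.95  0.02  1.15 -1.5 ]
tweezers_pads [([291.7, 184.9], 0.68)]
tip_left [([293.0, 176.1], 0.62)]
tip_right [([298.9, 172.0], 0.79)]
```

View pics/w12.png

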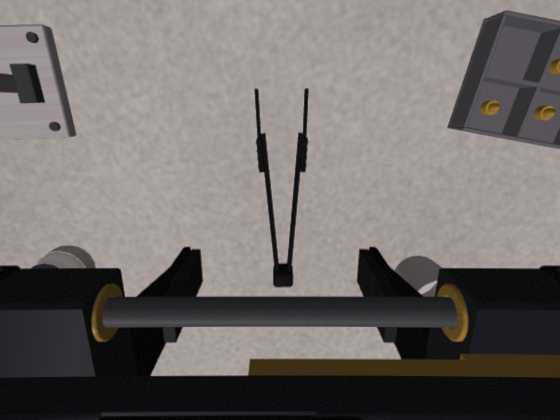

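```bash
python3 - <<'E'
from h import *
import pickle
p=pickle.load(open('w12.pkl','rb')); t=pickle.load(open('top0.pkl','rb'))
L=[('padL',(262,153)),('padR',(302,152)),('tipL',(257,90)),('tipR',(306.5,90)),('back',(283,272))]
P={}
for n,uv in L: P[n]=atz(p,uv,.020 if 'pad' in n else .02); print(n,P[n].round(4))
print(tri([(p,(262,153)),(t,(266.6,210))]),tri([(p,(302,152)),(t,(279.4,208.4))]))
m=(P['padL']+P['padR'])/2; tm=(P['tipL']+P['tipR'])/2; d=tm-P['back']; d2=tm-m
print(m,tm,np.arctan2(d[1],d[0]),np.arctan2(d2[1],d2[0]),np.linalg.norm(d2),np.linalg.norm(d))
f=np.clip(p['frame'].astype(float)*2,0,255).astype('uint8')[80:180,240:325]; save(cv2.resize(f,None,fx=6,fy=6,interpolation=cv2.INTER_CUBIC),'w12c')
T=tool(); print(rel(T,(m[0],m[1],.05),.1))
E
```

```text
padL [ 0.5007 -0.0148  0.02  ]
padR [ 0.5052 -0.05    0.02  ]
tipL [ 0.5526 -0.0061  0.02  ]
tipR [ 0.5568 -0.0474  0.02  ]
back [ 0.3852 -0.0458  0.02  ]
(array([ 0.49838273, -0.01544581,  0.00369726]), [np.float64(0.0013111256878192332), np.float64(0.0013111256878192597)]) (array([ 0.50307912, -0.05207112,  0.001502  ]), [np.float64(0.0006374975306399324), np.float64(0.0006374975306399032)])
[ 0.50297562 -0.03238609  0.02      ] [ 0.55470675 -0.02673074  0.02      ] 0.1120373647467301 0.10888954861414217 0.05203933076263936 0.17062083983624837
(array([4.25, 0.22, 7.09]), array([-0.   ,  0.001,  0.003]))
```

View pics/w12c.png

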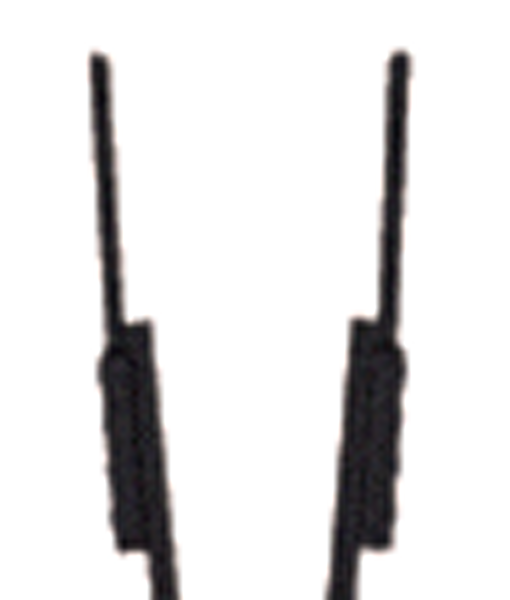

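Request:
play_rows(moves=[[[4.2,0.2,3],[0,0,-0.005],7],[[4.2,0.2,8],[0,0,-0.005],7],[[4.2,0.2,10],[0,0,-0.005],7],[[4.2,0.2,10],[0,0,-0.005],7]])

```text
time: 13.85
ee_pos: [0.5014, -0.0322, 0.0199]
eef_rot: [0.999, 0.053, -0.002, -0.0]
ft_force: [-0.7, 0.1, 0.1]
width: 0.0701
```

```bash
python3 - <<'E'
from h import *
import pickle
p=camera('wrist'); pickle.dump(p,open('w13.pkl','wb')); save(np.clip(p['frame'].astype(float)*1.5,0,255).astype('uint8'),'w13')
s=read_state();print(s['ee_pos'],s['ft_force'])
E
```

```text
[ 0.50258381 -0.03229428  0.02131289] [-0.02483348 -0.2919853   0.33842688]
```

View pics/w13.png

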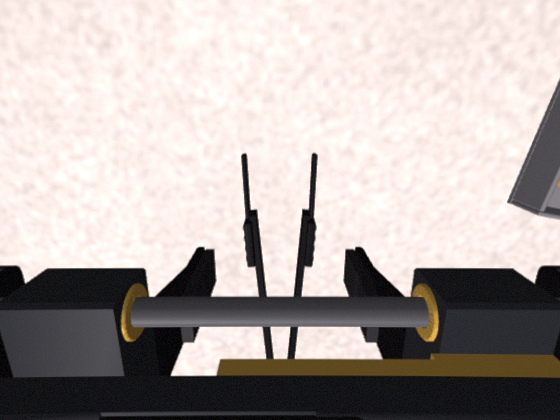

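Request:
play_rows(grip_force=25, moves=[[[0,0,2.5],[0,0,0],6],[[0,0,4],[0,0,0],5.5],[[0,0,4.7],[0,0,0],5.5],[[0,0,4.7],[0,0,0],5.5]])

```text
time: 14.4
ee_pos: [0.5029, -0.0324, -0.0255]
eef_rot: [0.999, 0.053, -0.0, 0.0]
ft_force: [-0.6, 0.1, 0.4]
width: 0.0554
```

Request:
play_rows(grip_force=25, moves=[[[0,0,0],[0,0,0],4.5],[[0,0,0],[0,0,0],4.2],[[0,0,0],[0,0,0],4.0],[[0,0,0],[0,0,0],3.6],[[0,0,0],[0,0,0],3.3],[[0,0,0],[0,0,0],3.3],[[0,0,0],[0,0,0],3.3]])

```text
time: 15.28
ee_pos: [0.5035, -0.0325, -0.0251]
eef_rot: [0.999, 0.053, 0.001, 0.0]
ft_force: [0.5, -0.1, 4.8]
width: 0.0335
```

```bash
python3 - <<'E'
from h import *
import pickle
p=camera('wrist'); pickle.dump(p,open('w14.pkl','wb')); save(np.clip(p['frame'].astype(float)*1.5,0,255).astype('uint8'),'w14')
s=read_state();print(s['ee_pos'],s['ft_force'],s['width'])
E
```

```text
[ 0.50350356 -0.03252512 -0.02509417] [-0.09701223 -1.17924065  6.28623004] 0.033230645136172535
```

View pics/w14.png

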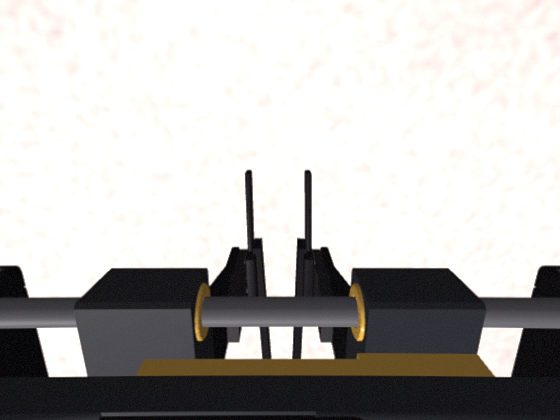

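Request:
play_rows(grip_force=30, moves=[[[0,0,-1],[0,0,0],3.3],[[0,0,-3],[0,0,0],3.3],[[0,0,-6],[0,0,0],3.3],[[0,0,-10],[0,0,0],3.3],[[0,0,-12],[0,0,0],3.3],[[0,0,-12],[0,0,0],3.3],[[0,0,-12],[0,0,0],3.3]])

```text
time: 16.2
ee_pos: [0.502, -0.0324, 0.0935]
eef_rot: [0.999, 0.053, -0.001, -0.0]
ft_force: [1.0, 0.1, -0.5]
width: 0.0335
```

```bash
python3 - <<'E'
from h import *
import pickle
p=camera('wrist'); pickle.dump(p,open('w15.pkl','wb')); save(np.clip(p['frame'].astype(float)*1.5,0,255).astype('uint8'),'w15')
q=camera('side'); save(cv2.resize(np.clip(q['frame'][150:290,200:340].astype(float)*2,0,255).astype('uint8'),None,fx=4,fy=4,interpolation=cv2.INTER_CUBIC),'s15')
s=read_state();print(s['ee_pos'],s['ft_force'],s['torque'],s['width'])
E
```

```text
[ 0.50192499 -0.03232194  0.09320045] [-0.46688092  0.73783221 -0.4892284 ] [ 0.00254121 -0.02893891 -0.01543102] 0.033049227146197006
```

View pics/w15.png

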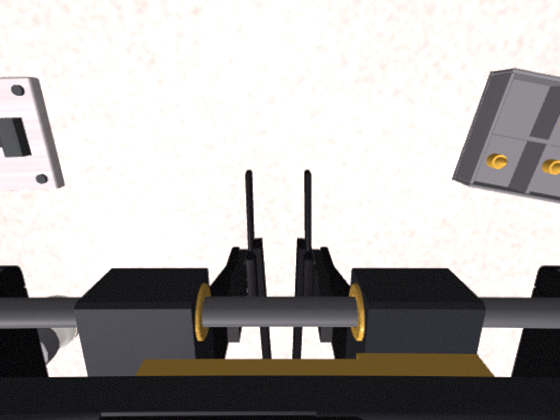

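View pics/s15.png

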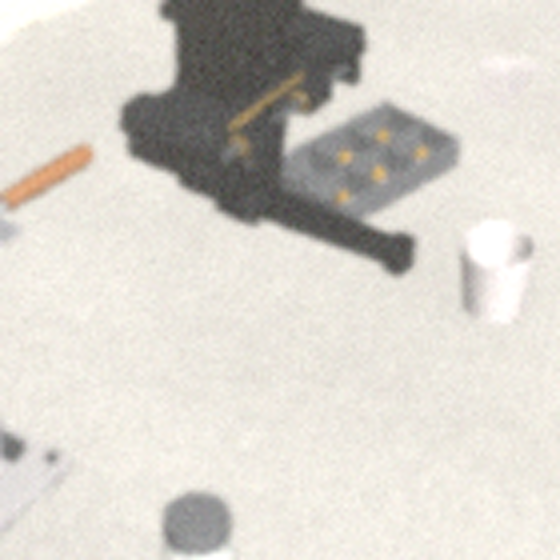

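```bash
python3 - <<'E'
from fit import *
g=np.load('g.npy'); M=G(g,(0,-47.9,60)); print('mark mid',M)
p=pickle.load(open('w15.pkl','rb')); s=read_state(); T=tool(s)
a,b=atz(p,(249,173),.144),atz(p,(308,173),.144); tm=(a+b)/2; print(a,b,np.linalg.norm(a-b))
loc=np.linalg.inv(T)@np.append(tm,1); print('tip in tool',loc)
yaw=.14; R=np.array([[np.cos(yaw),np.sin(yaw)],[np.sin(yaw),-np.cos(yaw)]])
xy=M[:2]-R@loc[:2]; print(xy, rel(T,(xy[0],xy[1],.085),yaw), rel(T,(xy[0],xy[1],.060),yaw))
E
```

```text
mark mid [0.53471421 0.20629189 0.06      ]
[ 0.55535298 -0.01336725  0.144     ] [ 0.55812978 -0.03927714  0.144     ] 0.026058262045186607
tip in tool [ 5.50400288e-02 -1.91578620e-04 -5.09115468e-02  1.00000000e+00]
[0.48023943 0.19842173] (array([  0.28, -23.17,   0.83]), array([-0.   ,  0.002, -0.034])) (array([  0.29, -23.17,   3.33]), array([-0.   ,  0.002, -0.034]))
```

Request:
play_rows(moves=[[[0,-3,0],[0,0,0],3.3],[[0.1,-7,0],[0,0,0],3.3],[[0.1,-12,0],[0,0,0],3.3],[[0.2,-17,0.3],[0,0,-0.02],3.3],[[0.3,-21,0.6],[0,0,-0.034],3.3],[[0.3,-23.2,0.8],[0,0,-0.034],3.3],[[0.3,-23.2,0.8],[0,0,-0.034],3.3],[[0.3,-23.2,0.8],[0,0,-0.034],3.3]])

```text
time: 17.3
ee_pos: [0.4812, 0.1975, 0.0858]
eef_rot: [0.998, 0.069, -0.001, 0.0]
ft_force: [-0.3, -0.1, -0.3]
width: 0.0332
```

```bash
python3 - <<'E'
from h import *
import pickle
p=camera('wrist'); pickle.dump(p,open('w16.pkl','wb')); save(p['frame'],'w16')
f=np.clip(p['frame'].astype(float)*1.6,0,255).astype('uint8')[150:270,220:340]; save(cv2.resize(f,None,fx=5,fy=5,interpolation=cv2.INTER_CUBIC),'w16c')
s=read_state();print(s['ee_pos'],s['width'],s['joint_positions'].round(2))
E
```

```text
[0.48140509 0.19729512 0.08594673] 0.03315154869673979 [ 0.    0.23 -0.54  1.84  0.13  1.1  -2.01]
```

View pics/w16.png

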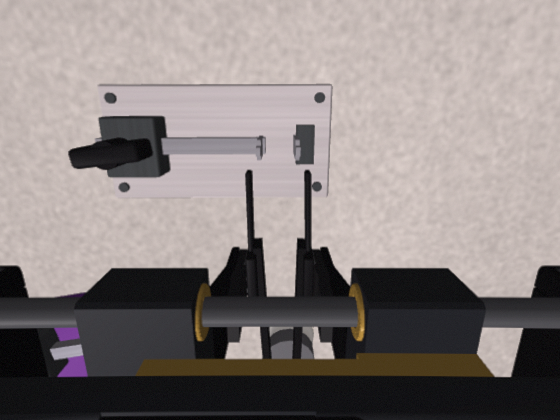

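View pics/w16c.png

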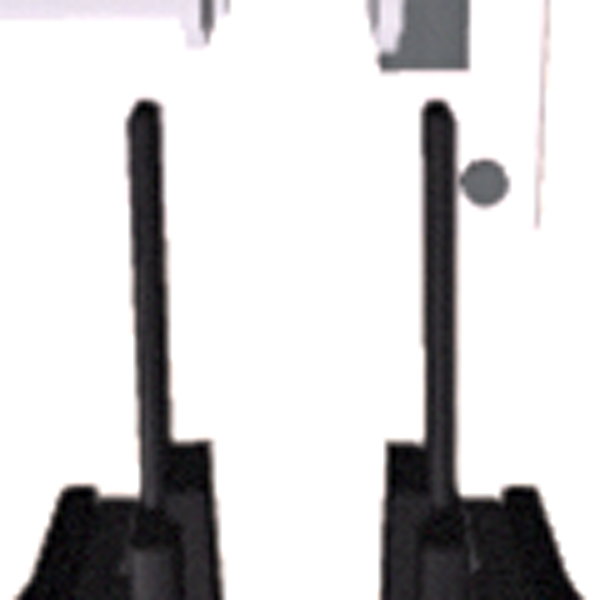

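```bash
python3 - <<'E'
from h import *
import pickle
p=pickle.load(open('w12.pkl','rb'))
for z in (0,.026):
    a,b=atz(p,(240+108/6-.5+.08,90),z),atz(p,(240+392/6-.42,90),z); print('free gap',z,np.linalg.norm(a-b))
    a,b=atz(p,(240+91/6-.5+.08,90),z),atz(p,(240+411/6-.42,90),z); print('free outer',z,np.linalg.norm(a-b))
    a,b=atz(p,(240+103/6-.42,152),z),atz(p,(240+403/6-.42,152),z); print('pads outer',z,np.linalg.norm(a-b))
p=pickle.load(open('w16.pkl','rb')); T=tool()
for zt in (-.051,-.038,-.025):
    z=T[2,3]-zt; a,b=atz(p,(220+160/5-.4,173),z),atz(p,(220+423/5-.4,173),z); print('gap',zt,np.linalg.norm(a-b))
    a,b=atz(p,(220+127/5-.4,173),z),atz(p,(220+457/5-.4,173),z); print('outer',zt,np.linalg.norm(a-b))
f=np.clip(p['frame'].astype(float)*5,0,255).astype('uint8')[165:205,240:320]; save(cv2.resize(f,None,fx=10,fy=10,interpolation=cv2.INTER_CUBIC),'w16t')
E
```

```text
free gap 0 0.042366278007187216
free outer 0 0.047735422657132834
pads outer 0 0.04737956264295422
free gap 0.026 0.038860935284007275
free outer 0.026 0.04378584237017175
pads outer 0.026 0.04345942585138256
gap -0.051 0.023126092576078026
outer -0.051 0.029015513361822037
gap -0.038 0.025228845672752732
outer -0.038 0.03165376538699507
gap -0.025 0.027331598769427423
outer -0.025 0.03429201741216815
```

View pics/w16t.png

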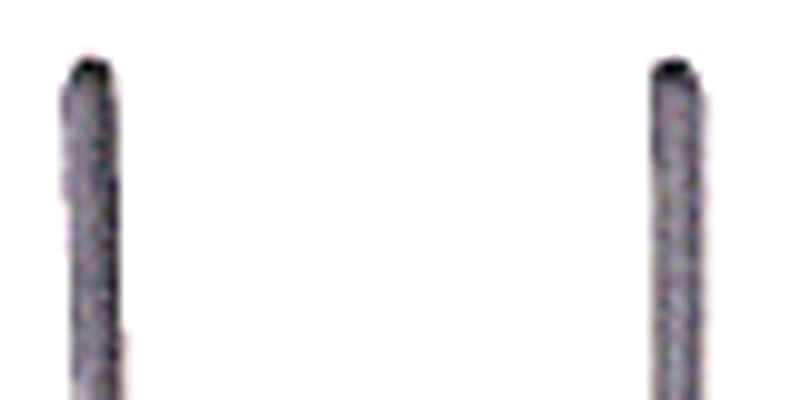

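```bash
cat > edges.py <<'E'
from h import *
import pickle
def edges(f,row,c0,c1,th=0.5):
    g=cv2.cvtColor(f,cv2.COLOR_RGB2GRAY).astype(float); pr=g[row-1:row+2,c0:c1].mean(0)
    bg=np.percentile(pr,70); dk=pr.min(); t=dk+(bg-dk)*th; E=[]
    for i in range(len(pr)-1):
        if (pr[i]-t)*(pr[i+1]-t)<0: E.append(c0+i+(t-pr[i])/(pr[i+1]-pr[i]))
    return np.array(E)
E
python3 - <<'E'
from edges import *
for n,rows in (('w12',(94,97,100)),('w13',(160,164,168)),('w14',(177,181,185)),('w15',(177,181,185)),('w16',(177,181,185))):
    p=pickle.load(open(n+'.pkl','rb'))
    for r in rows:
        E=edges(p['frame'],r,235,325); print(n,r,E.round(2))
        if len(E)==4:
            zs={'w12':(0,.013,.026),'w13':(0,.013,.026),'w14':(0,.013,.026)}.get(n)
            if zs is None:
                z0=(.0932 if n=='w15' else .0859)+.0251; zs=[z+z0 for z in (0,.013,.026)]
            print('   ',[round(float(np.linalg.norm(atz(p,(E[1],r),z)-atz(p,(E[2],r),z)))*1000,2) for z in zs])
E
```

```text
w12 94 [254.58 258.06 303.86 307.63]
    [41.14, 39.44, 37.74]
w12 97 [254.68 258.18 303.75 307.59]
    [41.05, 39.35, 37.65]
w12 100 [254.77 258.32 303.72 307.32]
    [41.0, 39.31, 37.61]
w13 160 [241.12 246.8  310.96 316.68]
    [41.69, 39.16, 36.62]
w13 164 [241.49 247.08 310.77 316.45]
    [41.54, 39.02, 36.49]
w13 168 [241.68 247.23 310.67 316.22]
    [41.54, 39.01, 36.49]
w14 177 [244.65 251.62 304.12 311.13]
    [27.42, 25.31, 23.2]
w14 181 [244.72 251.81 304.09 311.15]
    [27.4, 25.3, 23.19]
w14 185 [244.78 251.99 304.08 311.12]
    [27.4, 25.3, 23.19]
w15 177 [244.76 251.95 303.78 310.79]
    [27.09, 25.01, 22.93]
w15 181 [245.02 252.07 303.79 310.83]
    [27.14, 25.06, 22.97]
w15 185 [245.03 252.2  303.81 310.82]
    [27.18, 25.09, 23.0]
w16 177 [244.93 252.09 303.78 310.81]
    [26.95, 24.88, 22.8]
w16 181 [245.09 252.11 303.92 310.82]
    [27.12, 25.03, 22.94]
w16 185 [245.31 252.19 304.09 320.54]
    [27.27, 25.17, 23.07]
```

Request:
play_rows(moves=[[[0,0,0.8],[0,0,0],3.25],[[0,0,1.8],[0,0,0],3.2],[[0,0,2.4],[0,0,0],3.18],[[0,0,2.4],[0,0,0],3.18],[[0,0,2.4],[0,0,0],3.18],[[0,0,2.4],[0,0,0],3.18]])

```text
time: 18.1
ee_pos: [0.4815, 0.1988, 0.0627]
eef_rot: [0.998, 0.07, 0.0, -0.0]
ft_force: [0.6, 0.4, -0.4]
width: 0.032
```

```bash
python3 - <<'E'
from edges import *
p=camera('wrist'); pickle.dump(p,open('w17.pkl','wb')); save(p['frame'],'w17')
q=camera('side'); pickle.dump(q,open('s17.pkl','wb'))
save(cv2.resize(np.clip(q['frame'][190:320,130:270].astype(float)*2,0,255).astype('uint8'),None,fx=5,fy=4.6,interpolation=cv2.INTER_CUBIC),'s17')
s=read_state(); print(s['ee_pos'],s['width'],s['ft_force'],s['time']); z0=s['ee_pos'][2]+.0251
for r in (175,178,181):
    E=edges(p['frame'],r,235,318); print(E.round(2),[round(float(np.linalg.norm(atz(p,(E[1],r),z)-atz(p,(E[2],r),z)))*1000,2) for z in (z0+.009,z0+.013)])
a=(atz(p,(248.5,173),z0+.013)+atz(p,(307.5,173),z0+.013))/2; print('tip mid',a, 'mark mid .5347 .2063')
f=np.clip(p['frame'].astype(float)*1.2,0,255).astype('uint8')[110:190,235:325]; save(cv2.resize(f,None,fx=8,fy=7,interpolation=cv2.INTER_CUBIC),'w17c')
E
```

```text
[0.4814345  0.19872983 0.0625839 ] 0.03223233613480037 [ 0.54775971  0.6517075  -1.0620193 ] 18.2
[246.45 253.31 302.09 308.81] [24.08, 23.48]
[246.65 253.46 302.09 308.81] [24.07, 23.47]
[246.69 253.44 302.1  308.8 ] [24.15, 23.55]
tip mid [0.53331864 0.20663147 0.1006839 ] mark mid .5347 .2063
```

View pics/w17.png

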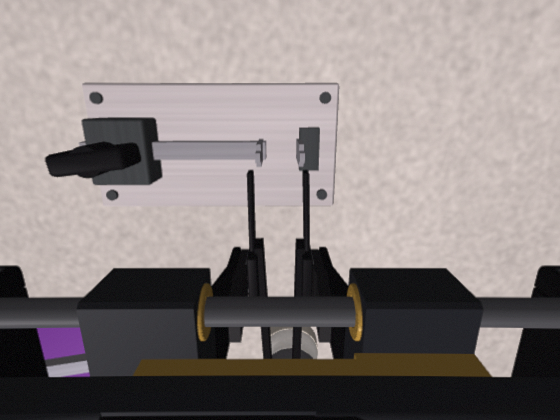

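View pics/w17c.png

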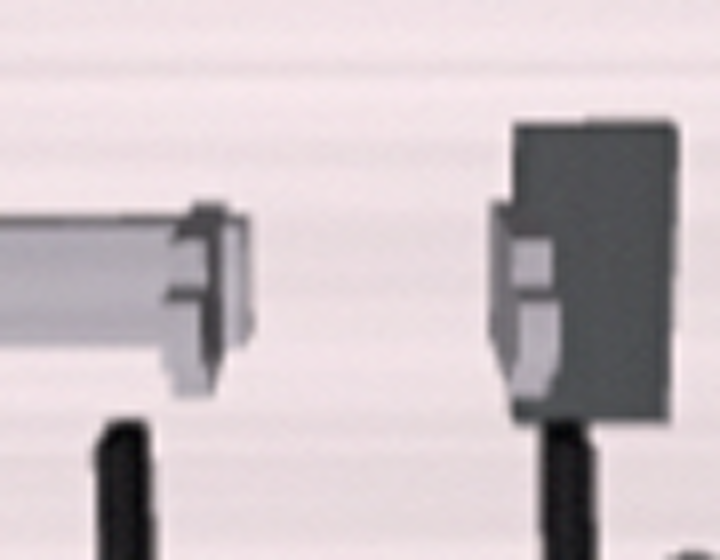

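View pics/s17.png

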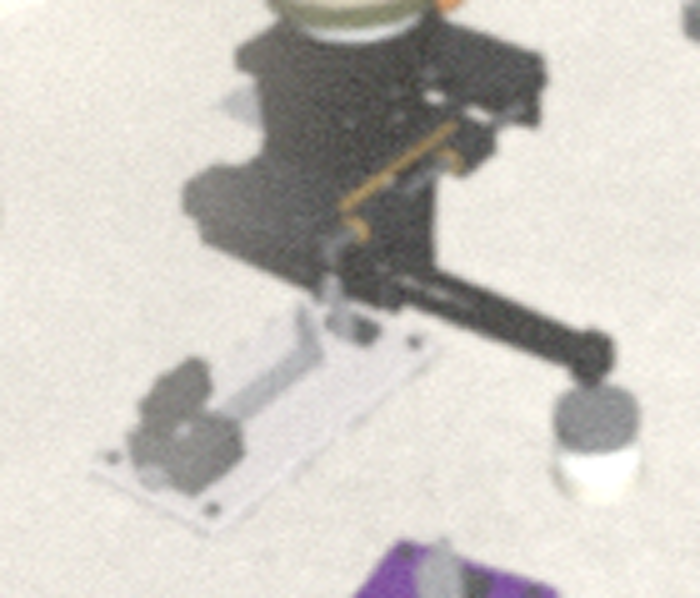

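```bash
python3 - <<'E'
from edges import *
p=pickle.load(open('w17.pkl','rb'))
g=cv2.cvtColor(p['frame'],cv2.COLOR_RGB2GRAY).astype(int)
for r in (154,156,158): print(r,g[r,254:268],g[r,294:308])
for z in (.05,.06): print(z,np.linalg.norm(atz(p,(261.5,157),z)-atz(p,(298.7,157),z)),np.linalg.norm(atz(p,(257,157),z)-atz(p,(304,157),z)))
p3=pickle.load(open('w3.pkl','rb'));print(np.linalg.norm(atz(p3,(264.35,175),.06)-atz(p3,(299.75,175),.06)))
print(tri([(p,(261.5,157)),(p3,(299.75,175))]),tri([(p,(298.7,157)),(p3,(264.35,175))]))
E
```

```text
154 [144 142 139 142 142 135  67  54  77 146 144 127 147 190] [190 185 116  97  96 103 139 142 142 141 138  76  67  67]
156 [144 143 145 144 144 140  67  52  77 143 143 124 135 189] [190 183 108  94  96 104 143 144 143 145 142  78  66  68]
158 [148 147 147 145 147 141  76  54  77 145 147 134 175 191] [191 186 129  96  96 104 146 147 147 147 142  75  66  67]
0.05 0.023315339212666052 0.02945643750526956
0.06 0.022188697014269156 0.0280330455826743
0.0237586518508016
(array([0.5338309 , 0.21727952, 0.06322463]), [np.float64(0.000608296119090912), np.float64(0.0006082961190908043)]) (array([0.53698637, 0.19486982, 0.06294018]), [np.float64(0.00017972066526495523), np.float64(0.0001797206652649092)])
```

Request:
play_rows(moves=[[[0,0,0],[0,0,0],3.18],[[0,0,0],[0,0,0],3.18],[[0,0,0],[0,0,0],3.18],[[0,0,0],[0,0,0],3.18]])

```text
time: 18.7
ee_pos: [0.4813, 0.1987, 0.0624]
eef_rot: [0.998, 0.07, 0.0, 0.0]
ft_force: [-0.5, -0.4, -0.4]
width: 0.0321
```

```bash
python3 - <<'E'
from edges import *
p=camera('wrist'); s=read_state(); print(s['ee_pos'],s['width'],s['joint_vel'].round(4)); z0=s['ee_pos'][2]+.0251
for r in (175,178,181):
    E=edges(p['frame'],r,235,318); print(E.round(2),[round(float(np.linalg.norm(atz(p,(E[1],r),z)-atz(p,(E[2],r),z)))*1000,2) for z in (z0+.009,z0+.013)])
print(close_job())
E
```

```text
[0.48127068 0.19864208 0.06234333] 0.03198499242338197 [-0.0003  0.0007  0.0015  0.0006 -0.0001 -0.0002 -0.0003]
[246.44 253.4  302.08 308.82] [24.02, 23.42]
[246.65 253.46 302.1  308.81] [24.07, 23.46]
[246.67 253.47 302.08 308.81] [24.12, 23.52]
the job is handed in; nothing more can be done
None
```

I locked the gauge, picked up the black tweezers and handed the job in at about 19 s, holding them over the pointers at the matching gap. No verdict was reported.

- **Knob:** I turned the wing clockwise by about 1.43 rad. The final angle of the fingers put the knob at about 1.45 rad, its stop. After release, the wing still lay along the bar.
- **Sliding pointer:** The marked gap measured 23.8 mm both before and after locking, so the pointer has not visibly moved.
- **Tweezers:** They are held steady with a 30 N grip setting, about 32 mm over the pads. The tip gap measured about 24.1 mm in the wrist picture and about 24.0–24.4 mm from the pad width. The tips are about 40 mm above the pointer tops and within about 2 mm of the middle of the gap.

**What disagreed:** The first grasp at the knob closed on nothing. In the wrist pictures the fingers end about 34 mm behind the stated TCP. I allowed for that from then on, and the wing then gripped at 12.9 mm as expected.

**Less certain:** The tip gap assumes which tip edge shows in the picture. I set that from the known 40 mm free gap. Taking mid-height instead would give 23.5 mm, which is also within tolerance. I did not measure the bystanders' positions again at the end, but no unexpected contact force showed up on the way.

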